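# Start a lens thread on the bench inspection camera

## Task

The tall lens on one of the two inspection cameras has been left standing proud on top of its thread. Without lifting it out of its mount, turn it backward (anticlockwise seen from above) until it drops a step into the start of the thread, then turn it forward (clockwise) until it stops fully home with its lock screw over the square block, and let go. Leave the other camera's lens and the things lying around where they are.

Things in the scene. Friction and masses are not known exactly. Their poses are not given: they have to be found in the camera images.
- camera: camera carrying the tall proud lens: grey box 76 x 76 mm, 44 mm high, on an 86 mm foot, fixed on its back, steel mount ring (52 mm across) facing up, its top and thread crests 65 mm above the bench. Origin: on the mount's axis at bench height, z up. Two steel marks, tops at 60 mm, stand 42 mm from the axis: a square block along +x (home), a thin round pin 60 deg anticlockwise of it (thread start)
- lens: tall lens, loose, 0.2 kg. Origin: on its axis at its lowest end; z up, +x along its lock screw. Heights above origin: steel neck (27 mm dia., 1.5 mm play in the mount) to 18.5 mm, flange (53 mm dia.) to 24, black round barrel (44 mm dia., grip at any yaw) to 60. Begins upright on the thread crests, origin 57 mm above the bench, yaw 5 deg clockwise to 25 deg anticlockwise of the camera's; turns freely
- lens_pointer (a point): lock screw, the steel pin with a black head (10 mm dia.) that sticks out of the lens flange to 46 mm from the axis, between 16 and 27 mm above the lens origin, passing over the marks; this point is 40 mm from the lens axis, 21.5 mm above the lens origin
- start_mark (a point): point 40 mm from the mount's axis towards the round pin, 60 mm above the bench. With the lock screw in this direction (12 deg either way) the lens can go down 7 mm, to origin 50 mm above the bench; a gripper holding it must lower it or let it drop
- home_mark (a point): point 40 mm from the mount's axis towards the square block, 60 mm above the bench: lock screw direction when home. After the drop, turning the lens 60 deg clockwise leads it down 2 mm more along the thread (2 mm vertical play) to a solid stop here, origin 48 mm above the bench, lens yaw equal to the camera's
- other_lens (a joint): the short wide black lens (62 mm in diameter) already home on the other, alike camera; its turn from where it is, rad, 0 at the start; leave it alone
- spare_lens: a bystander: small spare lens standing loose on its front on the bench, 45 mm diameter, 46 mm high; origin under its centre
- valve: a bystander: glass amplifier valve standing loose on its black base, 42 mm diameter, 104 mm high; origin under its centre
- driver: a bystander: screwdriver lying on the bench; origin under its middle
There are look-alikes about, which are no part of the job. What is shaped like the lens but blue is not meant.

How it is judged:
By the outcome, as a careful person would: the job done as asked, in the order asked, and still so for the second after the job is handed in, with the robot touching nothing.
It also fails if it takes over 35 s, if anything falls off the work surface, if the arm or the gripper's body presses on something with over 40 N, if the wrist force passes 120 N, or if a joint passes its speed limit or range.

## Robot

A 6-joint arm with a two-finger parallel gripper is mounted at the origin on the work surface. World frame = base frame: x ahead of the robot, y to its left, z up, the work surface at z = 0. Lengths are in mm, angles in rad, forces in N, time in s.
With the tool pointing down it reaches from about 300 to 875 mm from the base axis. Payload 6.4 kg.
Tool frame: the origin (TCP) lies at the very end of the fingers, on their centre line; the grasp point (between the pads) lies grip_depth behind it (grip_depth is the distance from the TCP to the grasp point, in mm); z points along the fingers, y is the direction in which the jaws open and shut (so a half turn about z gives the same grasp; the last joint's range is limited). The gripper opens to 85 mm and grips with 20 to 120 N. Pads are 22 mm wide; open, the fingers measure 114 mm over their backs; the gripper's body (76 mm by 85 mm) begins 54 mm behind the grasp point. The pads swing forward as they close: fully open they stand 13 mm farther back than shut.
Start: joints at [-1.417, 0.181, 1.607, -0, 1.354, -0.206], TCP at [202.467, -538.19, 231.288] pointing down, gripper open.
Joint ranges: [-2.99, 2.99], [-0.89, 2.07], [0.3, 2.58], [-1.14, 4.28], [0, 2.63], [-3.12, 3.12]. Speed limits (rad/s): [2.57, 2.57, 3.01, 3.14, 3.14, 3.14].

## Interface

Orientations are given as a unit quaternion [x, y, z, w].
In Python, from rig import sense, snapshot, job_done, grip_depth gives the robot as it stands.
- The arm moves only by the tool carry_out, never from a script. Its arguments are lists of equal length, an entry for each row: "delta_rot": the turn, a rotation vector about the tool's x, y, z in rad, a list of three; "travel": the shift along the tool's x, y, z in m, a list of three; "hand": the closure, from -1 (fully open) to 1 (shut). A call has 1 to 12 rows; each row is the pose to reach, as a shift and turn from the pose commanded when the call began, along the tool's axes at that moment; what a row does not reach only later rows make up. A row lasts 1/12 s, in which the tool goes at most 41.7 mm and 7.16 degrees, less where a joint would pass 70% of its speed; a pose out of reach is approached as far as the arm can. A call with a gripper value outside its range is refused whole. The fingers move at their own pace and stop on an object; the grip force is fixed at half the most. Time passes only in rows, so rows that repeat a pose let the fingers close. It gives the time, the measured TCP pose, the force and the opening at its end, in the units of the state.
- sense(): the state, without advancing time (a new reading comes with each control period).
- snapshot(name): name is "scene" or "top" or "wrist"; returns a dict with "color" (420x560x3 uint8, red, green, blue), "K" (3x3 intrinsics, pixels), "world_to_cam" (4x4, takes a point from world to camera coordinates). Camera axes: x right, y up, looking along -z (the intrinsics and any distortion apply to the point x, -y, -z); pixel columns grow to the right and rows downward; lengths in mm; the calibration is good to about 2 mm. A picture is of the moment at which its call begins. There is no depth.
- job_done(): hands the job in, once; it reports no verdict.
The state is a dict: "time_s": time; "joint_pos": joint angles; "qd": joint speeds; "effort": joint torques, N m; "tcp_pos": TCP position; "tcp_rot": TCP orientation; "wrist_force": force on the tool from outside, world axes, zero at the start; "ft_torque": the same for the moment, N m; "width": finger opening in mm.
Only numpy, scipy, OpenCV 4.12 (cv2) and the standard library are available. Lean on these libraries where they do the work, as an engineer would, in place of code of your own. Each camera call takes 0.05 s, during which the arm holds its last target.

## Working session

There is one attempt and no reset: what is moved stays moved. The work goes in short steps, Python scripts to look and compute and a tool call to move; the robot and the scene stay as the last step left them, time stands still between calls to the robot, and variables do not carry over. Pictures are saved under pics/ and viewed, and the job is handed in when it is done.

Besides the shell and the picture viewer there is one more tool, called as name(argument=value, ...), one argument or row to a line, values as JSON. carry_out: Moves the arm, as the interface text tells. Its arguments: {"type":"object","properties":{"delta_rot":{"type":"array"},"travel":{"type":"array"},"hand":{"type":"array"}},"required":["delta_rot","travel","hand"]}

```bash
mkdir -p pics; ls
python3 - <<'E'
from rig import *
import cv2
print(grip_depth, sense())
for n in ["scene","top","wrist"]:
    s=snapshot(n); cv2.imwrite(f"pics/{n}0.png",s["color"][:,:,::-1]); print(n,s["K"].tolist(),s["world_to_cam"].round(4).tolist(),s.keys())
E
```

```text
pics
18.700000000000003 {'time_s': 0.0, 'joint_pos': array([-1.41730595e+00,  1.81571492e-01,  1.60799053e+00,  9.95352654e-06,
        1.35380096e+00, -2.06300381e-01]), 'qd': array([-1.10389500e-03,  7.73126615e-05,  4.55610741e-04, -3.10825543e-03,
        4.13366388e-04, -1.36720680e-03]), 'effort': array([-1.99325106e-03, -4.44871330e+01, -3.51339662e+01, -3.05153280e-04,
        8.98982427e-03,  6.51000491e-06]), 'tcp_pos': array([ 202.37894492, -537.62463281,  230.37547787]), 'tcp_rot': array([ 9.83862225e-01,  1.78925513e-01,  2.82274073e-05, -8.84725561e-04]), 'wrist_force': array([-0.24994729,  0.60631411,  0.35389251]), 'ft_torque': array([ 0.02864598,  0.00098784, -0.01324637]), 'width': 85.13407377360556}
scene [[442.95319984794816, 0.0, 275.40555992606073], [0.0, 442.95319984794816, 212.52183025230988], [0.0, 0.0, 1.0]] [[0.8527, 0.5223, -0.0073, -465.3888], [-0.406, 0.6714, 0.62, 146.1371], [0.3287, -0.5258, 0.7845, -1069.8625], [0.0, 0.0, 0.0, 1.0]] dict_keys(['color', 'K', 'world_to_cam'])
top [[543.1433998024489, 0.0, 275.3806126879151], [0.0, 543.1433998024489, 208.52246095808155], [0.0, 0.0, 1.0]] [[0.0151, -0.9996, 0.0223, 26.2211], [0.9967, 0.0169, 0.0797, -544.1966], [-0.08, 0.0211, 0.9966, -1206.3916], [0.0, 0.0, 0.0, 1.0]] dict_keys(['color', 'K', 'world_to_cam'])
wrist [[370.6827619762329, 0.0, 276.82388941748286], [0.0, 370.6827619762329, 210.1629148470278], [0.0, 0.0, 1.0]] [[0.3517, -0.9361, -0.0011, -575.5566], [0.8922, 0.3356, -0.3023, 39.8555], [0.2834, 0.1053, 0.9532, -378.8882], [0.0, 0.0, 0.0, 1.0]] dict_keys(['color', 'K', 'world_to_cam'])
```

View pics/scene0.png

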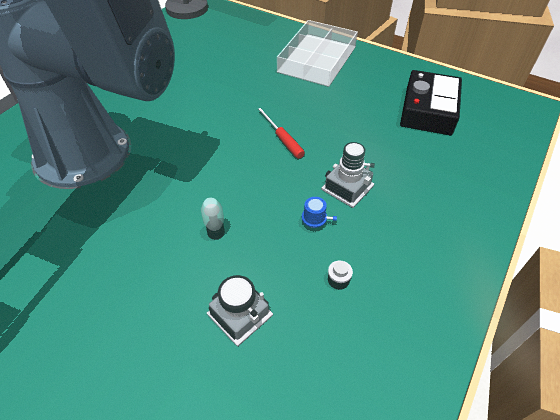

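View pics/top0.png

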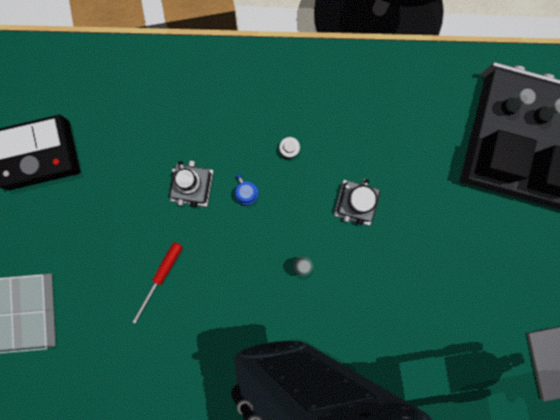

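View pics/wrist0.png

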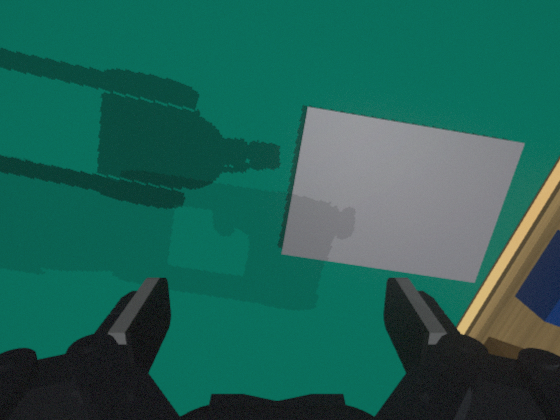

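Candidates: the tall barrel on a camera at scene (353,160) / top (186,180); the short wide lens on the other camera at scene (237,293) / top (363,200); the blue one at scene (315,212) / top (246,192); the spare lens at scene (340,272) / top (289,147). By the description I choose scene (353,160), and check it in a close crop.

Run:
```python
import cv2,numpy as np
a=cv2.imread("pics/scene0.png")[130:215,310:390]; b=cv2.imread("pics/top0.png")[150:220,155:225]
a=cv2.resize(a,(400,425),interpolation=cv2.INTER_CUBIC); b=cv2.resize(b,(400,400),interpolation=cv2.INTER_CUBIC)
b=cv2.copyMakeBorder(b,0,25,0,0,0)
cv2.imwrite("pics/crop1.png",np.hstack([a,b]))
```

```text
(no output)
```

View pics/crop1.png

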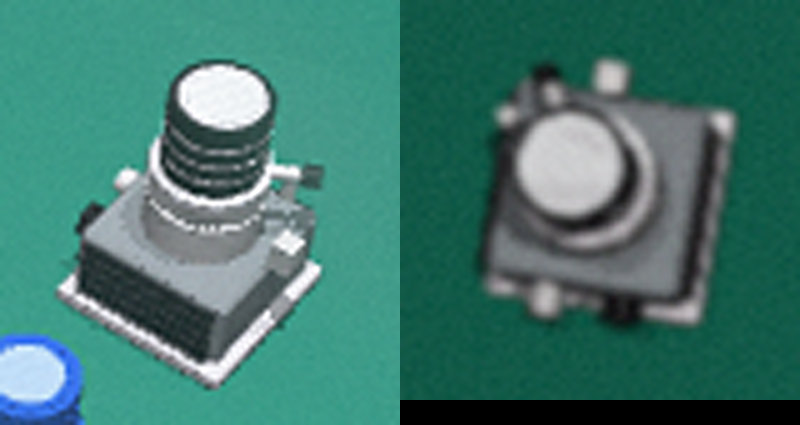

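```bash
cat > h.py <<'E'
import numpy as np,cv2
from rig import *
def ray(s,u,v,z):
    K=s["K"];T=s["world_to_cam"];R=T[:3,:3];t=T[:3,3];c=-R.T@t
    d=R.T@np.array([(u-K[0,2])/K[0,0],-(v-K[1,2])/K[1,1],-1.]); return c+d*(z-c[2])/d[2]
def proj(s,P):
    P=np.atleast_2d(P);T=s["world_to_cam"];q=P@T[:3,:3].T+T[:3,3];K=s["K"]
    return np.c_[K[0,0]*q[:,0]/-q[:,2]+K[0,2],K[1,1]*q[:,1]/q[:,2]+K[1,2]]
E
python3 - <<'E'
from h import *
t=snapshot("top");s=snapshot("scene")
P=lambda x,y:(155+(x-400)*70/400-.4,150+y*70/400-.4)
Q=lambda x,y:(310+x/5-.4,130+y/5-.4)
print("lens top",ray(t,*P(570,162),117),ray(s,*Q(224,97),117))
for n,p in dict(black1=(545,75),white1=(612,75),white3=(505,112),wh2=(545,300),bl2=(620,310)).items(): print(n,ray(t,*P(*p),60))
print("scene"); 
for n,p in dict(screwhead=(312,177),block=(290,243),knob=(125,180),bl=(90,215)).items(): print(n,ray(s,*Q(*p),78 if n=="screwhead" else 60))
E
```

```text
lens top [596.77810544 227.78855124 117.        ] [596.09163127 227.32072533 117.        ]
black1 [637.92077337 246.75436144  60.        ]
white1 [638.40365646 221.10009899  60.        ]
white3 [623.29873662 261.62706614  60.        ]
wh2 [551.14870217 244.2312618   60.        ]
bl2 [547.80378981 215.57258508  60.        ]
scene
screwhead [635.05934682 242.51040829  78.        ]
block [638.19325519 220.01022699  60.        ]
knob [562.4279679  217.24211646  60.        ]
bl [559.05337596 191.09383305  60.        ]
```

Close crop confirms: tall black barrel with gaps under its flange. Square block seen at scene (368,179), pin at top (173,170), screw head at top (180,163). Now I work out the hover move.

```bash
cat >> h.py <<'E'
from scipy.spatial.transform import Rotation as Ro
def tool(goal,cur=None):
    s=sense(); R=Ro.from_quat(s["tcp_rot"]).as_matrix(); c=s["tcp_pos"] if cur is None else np.array(cur)
    return R.T@(np.array(goal)-c)
E
python3 - <<'E'
from h import *
w=snapshot("wrist");T=w["world_to_cam"];c=-T[:3,:3].T@T[:3,3];s=sense()
R=Ro.from_quat(s["tcp_rot"]).as_matrix();print("cam in tool",R.T@(c-s["tcp_pos"]),"view dir tool",R.T@(-T[2,:3]))
print("axes",R.round(4).tolist())
print(tool([596.5,227.5,230],[202.467,-538.19,231.288]), tool([530,200,260],[202.467,-538.19,231.288]))
E
```

```text
cam in tool [  76.2885708     1.24132484 -141.96152777] view dir tool [-3.02615321e-01  1.09695375e-04  9.53112772e-01]
axes [[0.936, 0.3521, -0.0001], [0.3521, -0.936, 0.0006], [0.0001, -0.0006, -1.0]]
[ 638.37551985 -577.94336345    1.73332776] [ 566.45549859 -575.63464405  -28.27800937]
```

carry_out(
  delta_rot=[
    [0,0,0],
    [0,0,0],
    [0,0,0],
    [0,0,0],
    [0,0,0],
    [0,0,0],
    [0,0,0],
    [0,0,0],
    [0,0,0],
    [0,0,0],
    [0,0,0],
    [0,0,0],
  ],
  travel=[
    [0.027,-0.024,0],
    [0.053,-0.048,0],
    [0.08,-0.072,0],
    [0.106,-0.096,0],
    [0.133,-0.12,0],
    [0.16,-0.145,0],
    [0.186,-0.169,0],
    [0.213,-0.193,0],
    [0.239,-0.217,0],
    [0.266,-0.241,0],
    [0.293,-0.265,0],
    [0.319,-0.289,0],
  ],
  hand=[-1,-1,-1,-1,-1,-1,-1,-1,-1,-1,-1,-1],
)

```text
time_s: 1.3
tcp_pos: [399.8, -153.7, 231.6]
tcp_rot: [0.984, 0.179, 0.0, 0.0]
wrist_force: [0.3, -0.5, 0.6]
width: 85.1
```

carry_out(
  delta_rot=[
    [0,0,0],
    [0,0,0],
    [0,0,0],
    [0,0,0],
    [0,0,0],
    [0,0,0],
    [0,0,0],
    [0,0,0],
    [0,0,0],
    [0,0,0],
    [0,0,0],
    [0,0,0],
  ],
  travel=[
    [0.028,-0.025,0],
    [0.056,-0.05,0],
    [0.084,-0.075,0],
    [0.112,-0.1,0],
    [0.14,-0.125,0],
    [0.168,-0.15,0],
    [0.196,-0.175,0],
    [0.224,-0.2,0],
    [0.252,-0.225,0],
    [0.28,-0.25,0],
    [0.308,-0.275,0],
    [0.319,-0.289,0],
  ],
  hand=[-1,-1,-1,-1,-1,-1,-1,-1,-1,-1,-1,-1],
)

```text
time_s: 2.3
tcp_pos: [597.4, 231.0, 231.0]
tcp_rot: [0.984, 0.18, 0.001, -0.001]
wrist_force: [-0.7, 0.0, 0.0]
width: 85.3
```

Run:
```python
from h import *
w=snapshot("wrist");cv2.imwrite("pics/w1.png",w["color"][:,:,::-1]);s=sense();print(s)
```

```text
{'time_s': 2.35, 'joint_pos': array([0.18564508, 0.32415126, 1.4323268 , 0.00207475, 1.38406246,
       1.39286908]), 'qd': array([-0.04554413, -0.048794  ,  0.07333795, -0.0194495 ,  0.00288686,
       -0.06762007]), 'effort': array([ -2.13699371, -50.94044924, -34.49251413,  -0.77871401,
         0.36954235,   0.08631219]), 'tcp_pos': array([597.09082131, 232.65919473, 230.86445242]), 'tcp_rot': array([ 9.83556402e-01,  1.80597583e-01,  5.22129668e-04, -1.02146589e-03]), 'wrist_force': array([-1.9289697 ,  0.16229483,  0.44064176]), 'ft_torque': array([ 0.02835352,  0.06488267, -0.05128039]), 'width': 85.32408257120751}
```

View pics/w1.png

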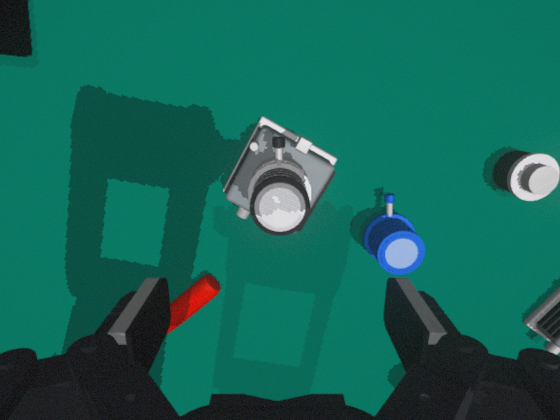

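Wrist view: lens top disc at (280,207), screw head (279,142), square block (303,145), round pin (254,147). Measuring.

Run:
```python
from h import *
w=snapshot("wrist");t=snapshot("top");sc=snapshot("scene")
im=w["color"][:,:,::-1];crop=im[110:250,215:345]
cv2.imwrite("pics/w2.png",cv2.resize(crop,None,fx=4.2,fy=4.2,interpolation=cv2.INTER_CUBIC))
print(sense()["tcp_pos"],sense()["time_s"])
# white disc centroid in all views
for n,s,box in (("wrist",w,(150,250,225,340)),("top",t,(160,200,165,205)),("scene",sc,(138,162,338,370))):
    g=s["color"].min(2)[box[0]:box[1],box[2]:box[3]]
    m=(g>(185 if n!="top" else 165)).astype(np.uint8)
    k,l,st,ce=cv2.connectedComponentsWithStats(m); i=1+st[1:,4].argmax()
    u,v=ce[i]+[box[2],box[0]]; print(n,(u,v),st[i],ray(s,u,v,117))
```

```text
[595.7149506  227.56042107 230.71849946] 2.5
wrist (np.float64(282.4085195530726), np.float64(210.356843575419)) [  33   39   49   42 1432] [594.25097312 226.06337018 117.        ]
top (np.float64(196.91666666666666), np.float64(175.91666666666666)) [30 13  4  8 12] [601.52862652 201.77691597 117.        ]
scene (np.float64(353.45985401459853), np.float64(148.71532846715328)) [  8   6  16  11 137] [594.09762844 227.09299203 117.        ]
```

View pics/w2.png

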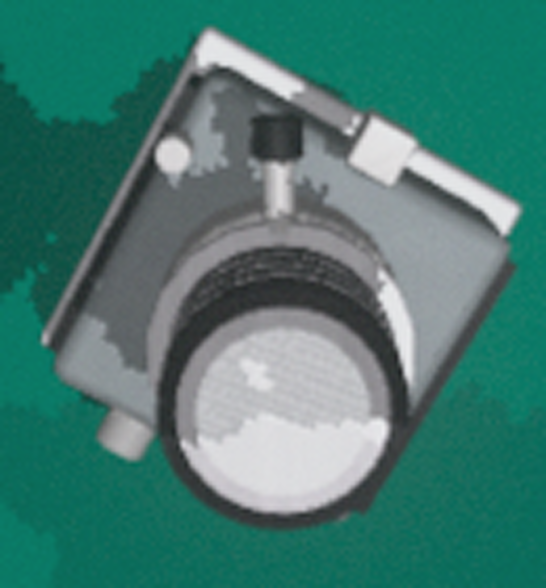

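Run:
```python
from h import *
w=snapshot("wrist");print(sense()["tcp_pos"])
P=lambda x,y:(215+x/4.2-.4,110+y/4.2-.4)
c=ray(w,*P(284,402),117);print("lens",c)
A=np.array([595.5,226.9])
for n,p,z in (("head",(277,136),78.5),("pinroot",(277,190),78.5),("block",(385,147),60),("pin",(172,155),60)):
    q=ray(w,*P(*p),z);d=q[:2]-A;print(n,q,np.hypot(*d),np.degrees(np.arctan2(d[1],d[0])))
# axis fit from block & pin
b=ray(w,*P(385,147),60)[:2];p=ray(w,*P(172,155),60)[:2];print("sep",np.hypot(*(p-b)))
m=(b+p)/2;d=(p-b)/np.hypot(*(p-b));n=np.array([-d[1],d[0]]);print("axis from marks",m+n*36.4)
# overlay model
im=w["color"][:,:,::-1].copy()
th=np.linspace(0,6.28,60)
for (cx,cy,r,z) in ((595.5,226.9,22,117),(595.5,226.9,26,65),(595.5,226.9,26.5,81)):
    pts=proj(w,np.c_[cx+r*np.cos(th),cy+r*np.sin(th),0*th+z]);cv2.polylines(im,[np.round(pts*16).astype(int)],True,(0,0,255),1,cv2.LINE_AA,4)
cv2.imwrite("pics/w3.png",cv2.resize(im[110:250,215:345],None,fx=4.2,fy=4.2,interpolation=cv2.INTER_CUBIC))
print("t",tool([*c[:2],230]))
```

```text
[595.70321579 226.85695984 230.91907797]
lens [596.24876654 222.1303896  117.        ]
head [633.68698245 237.24351104  78.5       ] 39.563036406102974 15.155750083608488
pinroot [624.2140218  233.63832565  78.5       ] 29.49406856638747 13.206643432422185
block [637.1182673  215.28750508  60.        ] 43.207987820422034 -15.590377457090995
pin [620.62906942 254.52395829  60.        ] 37.343717027616776 47.70771509156036
sep 42.560461780591424
axis from marks [595.31653959 220.80328125]
t [-1.15282014  4.61571225  0.92141319]
```

View pics/w3.png

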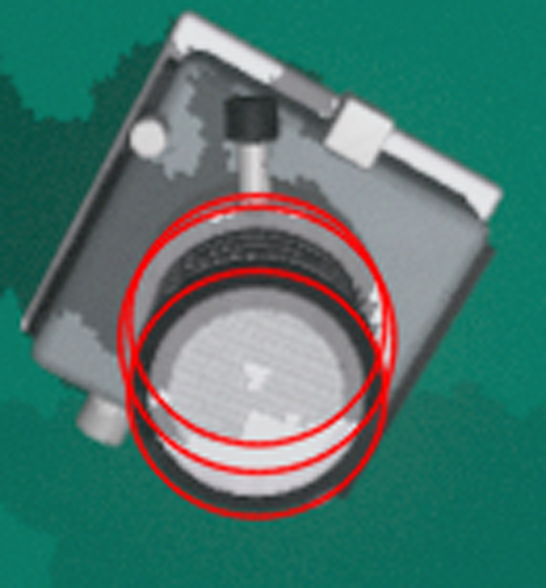

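The earlier pixels were taken while the arm was still settling; I re-measure with picture and pose from the same instant.

Run:
```python
from h import *
import pickle
for _ in range(4): w=snapshot("wrist"); print(sense()["tcp_pos"])
pickle.dump(w,open("w4.pkl","wb"))
im=w["color"][:,:,::-1].copy()
cv2.imwrite("pics/w4.png",cv2.resize(im[110:250,205:345],None,fx=4,fy=4,interpolation=cv2.INTER_CUBIC))
g=cv2.cvtColor(im,cv2.COLOR_BGR2GRAY)[110:250,205:345]
# dark ring of lens top: fit by template search over model (x,y): dark annulus r 19..22, 
from scipy.optimize import minimize
gg=cv2.GaussianBlur(g,(0,0),.7).astype(np.float32)
th=np.linspace(0,2*np.pi,180)
def circ(cx,cy,r,z): return proj(w,np.c_[cx+r*np.cos(th),cy+r*np.sin(th),0*th+z])-[205,110]
def samp(p): return cv2.remap(gg,p[:,0].astype(np.float32)[None],p[:,1].astype(np.float32)[None],cv2.INTER_LINEAR)[0]
best=[]
for x in np.arange(589,602,.25):
  for y in np.arange(220,234,.25):
    best.append((samp(circ(x,y,20.5,117)).mean(),x,y))
best.sort(); print(best[:6])
```

```text
[595.75643701 226.47784024 231.12558922]
[595.89346261 226.2464173  231.33620599]
[595.95510205 226.26626484 231.46348743]
[596.05331305 226.34404875 231.55946675]
[(np.float32(54.80753), np.float64(596.25), np.float64(227.25)), (np.float32(54.9137), np.float64(596.0), np.float64(227.25)), (np.float32(54.92655), np.float64(596.25), np.float64(227.0)), (np.float32(54.9755), np.float64(596.0), np.float64(227.0)), (np.float32(55.177544), np.float64(596.5), np.float64(227.25)), (np.float32(55.230877), np.float64(596.25), np.float64(227.5))]
```

View pics/w4.png

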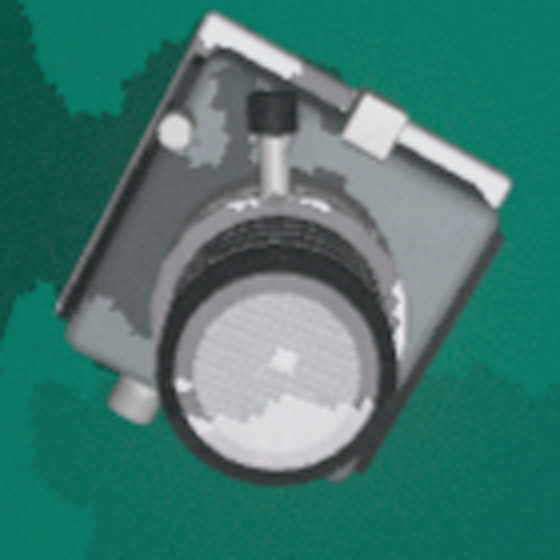

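w4: lens rim centre (278,375), screw head (272,112), block (376,125), pin (175,131). Lens centre (596.2, 227.2) agrees across the views.

Run:
```python
from h import *
import pickle
w=pickle.load(open("w4.pkl","rb"))
P=lambda x,y:(205+x/4-.4,110+y/4-.4)
for n,p,z in (("head",(272,110),80),("root",(274,170),80),("block",(373,127),60),("pin",(175,130),60)):
    q=ray(w,*P(*p),z)
    d=q[:2]-[596.3,227.3];print(n,q,np.hypot(*d),np.degrees(np.arctan2(d[1],d[0])))
s=sense();print(s["tcp_pos"],s["tcp_rot"],"travel",tool([596.3,227.3,87]), "tool x deg",np.degrees(np.arctan2(*Ro.from_quat(s["tcp_rot"]).as_matrix()[[1,0],0])))
```

```text
head [635.59112316 243.0810662   80.        ] 42.34187536913134 21.882593413282052
root [624.73624754 238.64078607  80.        ] 30.61427122530029 21.742827185709658
block [637.50788893 221.44476514  60.        ] 41.6217957992741 -8.087030837324097
pin [622.38684414 260.09400658  60.        ] 41.904299360939106 51.49859452261935
[596.05331305 226.34404875 231.55946675] [9.83993861e-01 1.78202329e-01 1.01165680e-04 4.12270357e-05] travel [  0.53961477  -0.82566458 144.55947295] tool x deg 20.53013675244873
```

Run:
```python
from h import *
w=snapshot("wrist");s=sense();R=Ro.from_quat(s["tcp_rot"]).as_matrix()
for z in (8,0,-5,-13,-20):
  for x in (11,-11): print(z,x,proj(w,s["tcp_pos"]+np.array([[x,-42.5,z],[x,42.5,z]])@R.T).round(0).tolist())
im=w["color"][250:380,60:500,::-1];cv2.imwrite("pics/w5.png",cv2.resize(im,None,fx=1.8,fy=1.8))
print(tool([596.3,227.3,89]),s["tcp_pos"])
```

```text
8 11 [[177.0, 248.0], [370.0, 248.0]]
8 -11 [[181.0, 293.0], [367.0, 293.0]]
0 11 [[172.0, 256.0], [375.0, 256.0]]
0 -11 [[176.0, 302.0], [371.0, 302.0]]
-5 11 [[169.0, 261.0], [378.0, 261.0]]
-5 -11 [[173.0, 309.0], [374.0, 308.0]]
-13 11 [[163.0, 270.0], [384.0, 270.0]]
-13 -11 [[168.0, 320.0], [379.0, 319.0]]
-20 11 [[157.0, 279.0], [389.0, 279.0]]
-20 -11 [[163.0, 330.0], [384.0, 330.0]]
[  0.45906156  -0.78280745 142.5915592 ] [596.10478918 226.40889812 231.59152889]
```

View pics/w5.png

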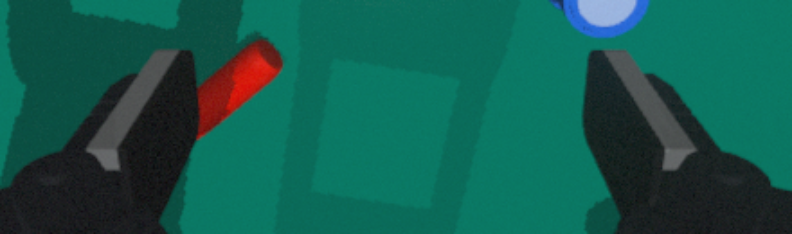

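carry_out(
  delta_rot=[
    [0,0,0],
    [0,0,0],
    [0,0,0],
    [0,0,0],
    [0,0,0],
    [0,0,0],
    [0,0,0],
    [0,0,0],
    [0,0,0],
  ],
  travel=[
    [0.0005,-0.0008,0.025],
    [0.0005,-0.0008,0.05],
    [0.0005,-0.0008,0.075],
    [0.0005,-0.0008,0.1],
    [0.0005,-0.0008,0.12],
    [0.0005,-0.0008,0.135],
    [0.0005,-0.0008,0.14],
    [0.0005,-0.0008,0.14],
    [0.0005,-0.0008,0.14],
  ],
  hand=[-1,-1,-1,-1,-1,-1,-1,-1,-1],
)

```text
time_s: 3.55
tcp_pos: [596.8, 228.1, 92.1]
tcp_rot: [0.984, 0.179, 0.0, -0.0]
wrist_force: [1.3, 0.6, 1.0]
width: 85.0
```

Run:
```python
from h import *
for _ in range(6): w=snapshot("wrist")
s=sense();print(s["time_s"],s["tcp_pos"],s["wrist_force"],tool([596.3,227.3,83]))
cv2.imwrite("pics/w6.png",w["color"][:,:,::-1])
```

```text
3.85 [596.86984724 228.47197846  92.35853013] [-1.50074518  0.21139381  0.21362821] [-0.96129481  0.89341138  9.35724713]
```

View pics/w6.png

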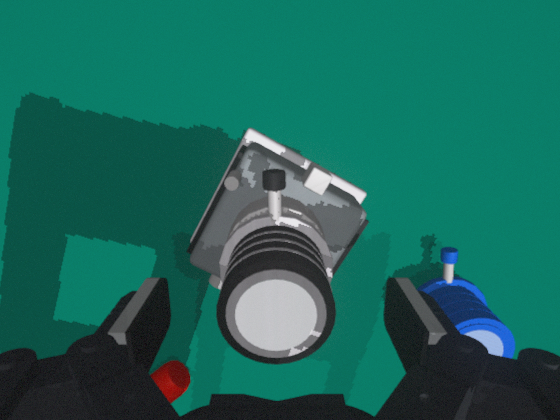

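w6: lens top rim centre near (275,314), midway between the fingers (pads at 168 and 387); nothing touched.

Run:
```python
from h import *
w=snapshot("wrist");s=sense()
im=w["color"];g=cv2.GaussianBlur(cv2.cvtColor(im,cv2.COLOR_RGB2GRAY),(0,0),.7).astype(np.float32)
th=np.linspace(0,2*np.pi,240)
best=[]
for x in np.arange(590,603,.25):
  for y in np.arange(221,234,.25):
    m=0
    for r,sg in ((20.5,1),(17,-.5)):
      p=proj(w,np.c_[x+r*np.cos(th),y+r*np.sin(th),0*th+117]).astype(np.float32)
      m+=sg*cv2.remap(g,p[:,0][None],p[:,1][None],cv2.INTER_LINEAR).mean()
    best.append((m,x,y))
best.sort();print(best[:4]);_,x,y=best[0];print(s["tcp_pos"],tool([x,y,83]),proj(w,[[x,y,117]]))
```

```text
[(np.float32(-20.555782), np.float64(596.0), np.float64(227.0)), (np.float32(-20.538002), np.float64(596.0), np.float64(226.75)), (np.float32(-20.4916), np.float64(596.25), np.float64(226.75)), (np.float32(-20.457382), np.float64(596.25), np.float64(227.0))]
[596.74444674 228.46334489  92.12262114] [-1.22394771  1.10525785  9.12130214] [[276.218355  315.3291449]]
```

carry_out(
  delta_rot=[
    [0,0,0],
    [0,0,0],
    [0,0,0],
    [0,0,0],
    [0,0,0],
    [0,0,0],
    [0,0,0],
    [0,0,0],
    [0,0,0],
    [0,0,0],
    [0,0,0],
    [0,0,0],
  ],
  travel=[
    [-0.001,0.001,0.003],
    [-0.001,0.001,0.006],
    [-0.001,0.001,0.009],
    [-0.001,0.001,0.009],
    [-0.001,0.001,0.009],
    [-0.001,0.001,0.009],
    [-0.001,0.001,0.009],
    [-0.001,0.001,0.009],
    [-0.001,0.001,0.009],
    [-0.001,0.001,0.009],
    [-0.001,0.001,0.009],
    [-0.001,0.001,0.009],
  ],
  hand=[-1,-1,-1,-0.6,-0.3,0,0.1,0.2,0.3,0.4,0.4,0.4],
)

```text
time_s: 4.9
tcp_pos: [596.0, 227.2, 82.6]
tcp_rot: [0.984, 0.179, 0.0, -0.0]
wrist_force: [0.3, 0.8, 3.3]
width: 43.0
```

Run:
```python
from h import *
for _ in range(2): w=snapshot("wrist")
s=sense();print(s["time_s"],s["tcp_pos"],s["wrist_force"],s["ft_torque"],s["width"])
sc=snapshot("scene");b=cv2.resize(sc["color"][90:210,300:400],(500,600),interpolation=cv2.INTER_CUBIC)
cv2.imwrite("pics/w7.png",w["color"][:,:,::-1]);cv2.imwrite("pics/s7.png",b[:,:,::-1])
```

```text
5.0 [596.03319434 227.13888353  82.62553505] [0.24414891 0.87095073 2.39441545] [ 0.07883418 -0.11043861  0.01327075] 42.85180022366361
```

View pics/w7.png

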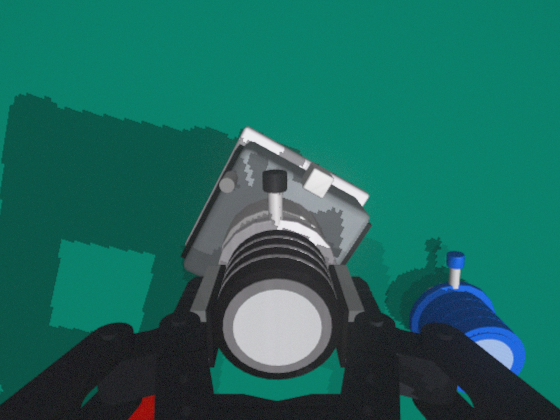

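View pics/s7.png

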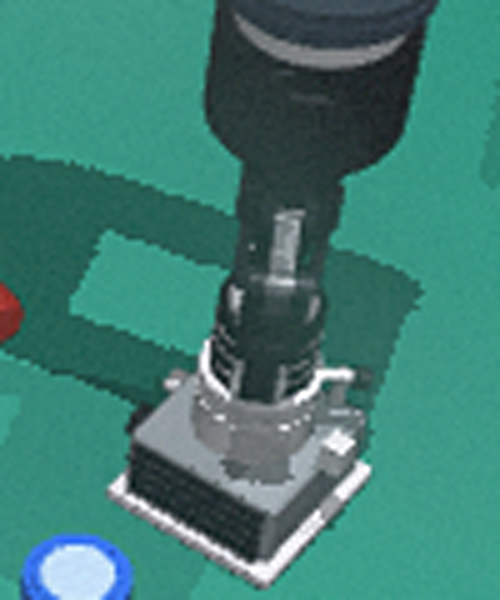

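w7: pads both sides of the barrel at (215,310)/(340,310), width 42.9; screw (275,180) at about right angles to the jaws. Turn anticlockwise 30°.

carry_out(
  delta_rot=[
    [0,0,-0.06],
    [0,0,-0.12],
    [0,0,-0.18],
    [0,0,-0.24],
    [0,0,-0.3],
    [0,0,-0.36],
    [0,0,-0.42],
    [0,0,-0.47],
    [0,0,-0.52],
    [0,0,-0.52],
    [0,0,-0.52],
    [0,0,-0.52],
  ],
  travel=[
    [0,0,0],
    [0,0,0],
    [0,0,0],
    [0,0,0],
    [0,0,0],
    [0,0,0],
    [0,0,0],
    [0,0,0],
    [0,0,0],
    [0,0,0],
    [0,0,0],
    [0,0,0],
  ],
  hand=[0.4,0.4,0.4,0.4,0.4,0.4,0.4,0.4,0.4,0.4,0.4,0.4],
)

```text
time_s: 6.05
tcp_pos: [595.2, 227.0, 81.7]
tcp_rot: [0.905, 0.425, -0.001, -0.0]
wrist_force: [0.4, -0.1, -2.2]
width: 43.0
```

Run:
```python
from h import *
w=snapshot("wrist")
s=sense();R=Ro.from_quat(s["tcp_rot"]).as_matrix();print(s["time_s"],s["tcp_pos"],s["wrist_force"],s["ft_torque"],s["width"],np.degrees(np.arctan2(R[1,0],R[0,0])),s["joint_pos"])
cv2.imwrite("pics/w8.png",w["color"][:,:,::-1])
```

```text
6.1 [595.33905072 226.99831047  81.8413918 ] [-0.36026364  0.67439227 -2.00463738] [ 0.00891204  0.00958046 -0.06444065] 42.665946174110644 50.34379675942353 [1.78309024e-01 4.77002081e-01 1.54653530e+00 2.28373434e-05
 1.11895918e+00 8.70430562e-01]
```

View pics/w8.png

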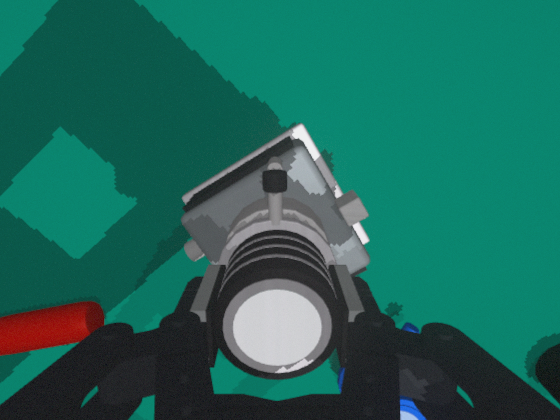

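w8: the screw head (275,180) now covers the pin (tip just visible at (275,163)); wrist load shows the lens hanging. Lower 7 mm gently.

carry_out(
  delta_rot=[
    [0,0,0],
    [0,0,0],
    [0,0,0],
    [0,0,0],
    [0,0,0],
    [0,0,0],
    [0,0,0],
    [0,0,0],
  ],
  travel=[
    [0,0,0.001],
    [0,0,0.002],
    [0,0,0.003],
    [0,0,0.004],
    [0,0,0.005],
    [0,0,0.006],
    [0,0,0.006],
    [0,0,0.006],
  ],
  hand=[0.4,0.4,0.4,0.4,0.4,0.4,0.4,0.4],
)

```text
time_s: 6.77
tcp_pos: [595.6, 227.0, 76.2]
tcp_rot: [0.905, 0.426, -0.0, -0.0]
wrist_force: [0.2, -0.2, -1.2]
width: 42.6
```

Run:
```python
from h import *
w=snapshot("wrist")
s=sense();print(s["time_s"],s["tcp_pos"],s["wrist_force"],s["ft_torque"],s["width"])
cv2.imwrite("pics/w9.png",w["color"][:,:,::-1])
```

```text
6.8167 [595.73517627 227.0607918   76.27471177] [-0.04058503 -0.09940049 -2.12853775] [ 0.01542452 -0.01203517  0.00752456] 42.62246985310484
```

View pics/w9.png

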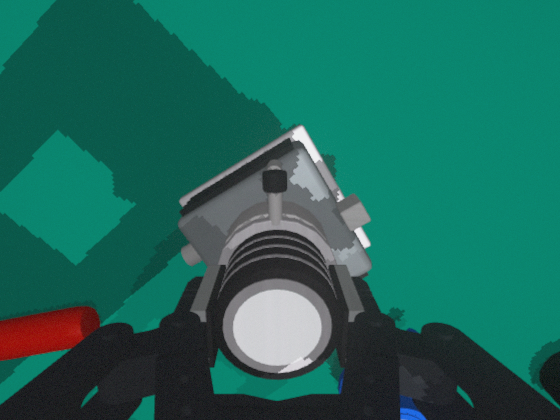

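carry_out(
  delta_rot=[
    [0,0,0],
    [0,0,0],
    [0,0,0],
    [0,0,0],
  ],
  travel=[
    [0,0,0.0005],
    [0,0,0.001],
    [0,0,0.001],
    [0,0,0.001],
  ],
  hand=[0.4,0.4,0.4,0.4],
)

```text
time_s: 7.15
tcp_pos: [595.9, 227.1, 75.7]
tcp_rot: [0.905, 0.426, 0.0, 0.0]
wrist_force: [-0.8, -0.7, 1.4]
width: 43.0
```

Run:
```python
from h import *
s=sense();print(s["time_s"],s["tcp_pos"],s["wrist_force"],s["ft_torque"],s["width"])
```

```text
7.15 [595.87071497 227.12029559  75.65472767] [-0.77039395 -0.7159381   1.41245456] [-0.01373115  0.05203837 -0.04834546] 43.04185274394501
```

carry_out(
  delta_rot=[
    [0,0,0.08],
    [0,0,0.17],
    [0,0,0.26],
    [0,0,0.35],
    [0,0,0.44],
    [0,0,0.53],
    [0,0,0.62],
    [0,0,0.71],
    [0,0,0.8],
    [0,0,0.88],
    [0,0,0.94],
    [0,0,0.94],
  ],
  travel=[
    [0,0,0.0001],
    [0,0,0.0003],
    [0,0,0.0005],
    [0,0,0.0007],
    [0,0,0.0008],
    [0,0,0.001],
    [0,0,0.0012],
    [0,0,0.0014],
    [0,0,0.0015],
    [0,0,0.0017],
    [0,0,0.0018],
    [0,0,0.0018],
  ],
  hand=[0.4,0.4,0.4,0.4,0.4,0.4,0.4,0.4,0.4,0.4,0.4,0.4],
)

```text
time_s: 8.15
tcp_pos: [596.3, 228.0, 74.3]
tcp_rot: [1.0, -0.031, 0.001, -0.001]
wrist_force: [-0.3, 3.0, 2.4]
width: 42.7
```

Run:
```python
from h import *
w=snapshot("wrist")
s=sense();R=Ro.from_quat(s["tcp_rot"]).as_matrix();print(s["time_s"],s["tcp_pos"],s["wrist_force"],s["ft_torque"],s["width"],np.degrees(np.arctan2(R[1,0],R[0,0])))
cv2.imwrite("pics/w10.png",w["color"][:,:,::-1])
```

```text
8.2 [596.29677885 227.98144416  74.33204943] [-1.4205308   4.30589229  3.32388783] [0.746454   0.07126779 0.08338485] 42.12686740445312 -3.3658029396896008
```

View pics/w10.png

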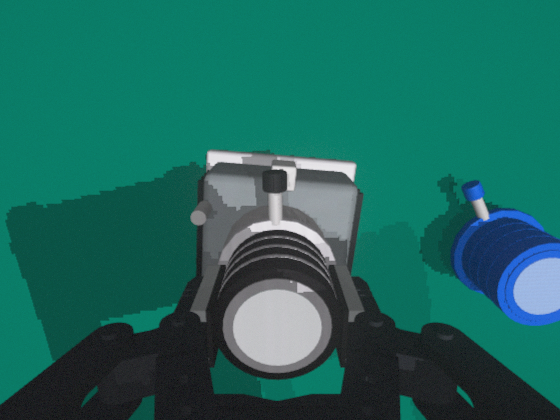

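w10: screw head (274,181) almost over the block (284,175). A few degrees more, to the stop.

carry_out(
  delta_rot=[
    [0,0,0.03],
    [0,0,0.06],
    [0,0,0.09],
    [0,0,0.12],
    [0,0,0.14],
    [0,0,0.14],
  ],
  travel=[
    [0,0,0],
    [0,0,0.0001],
    [0,0,0.0002],
    [0,0,0.0003],
    [0,0,0.0003],
    [0,0,0.0003],
  ],
  hand=[0.4,0.4,0.4,0.4,0.4,0.4],
)

```text
time_s: 8.7
tcp_pos: [596.0, 228.5, 74.2]
tcp_rot: [0.995, -0.098, 0.001, -0.001]
wrist_force: [-1.8, 5.3, 5.1]
width: 43.1
```

Run:
```python
from h import *
w=snapshot("wrist")
s=sense();R=Ro.from_quat(s["tcp_rot"]).as_matrix();print(s["time_s"],s["tcp_pos"],s["wrist_force"],s["ft_torque"],s["width"],np.degrees(np.arctan2(R[1,0],R[0,0])))
cv2.imwrite("pics/w11.png",cv2.resize(w["color"][130:300,170:380,::-1],None,fx=3,fy=3,interpolation=cv2.INTER_CUBIC))
```

```text
8.75 [595.96135945 228.5012192   74.17921681] [-1.63951462  5.93077205  5.19575761] [1.0373941  0.27430624 1.32444029] 43.04497753536735 -11.169080907275022
```

View pics/w11.png

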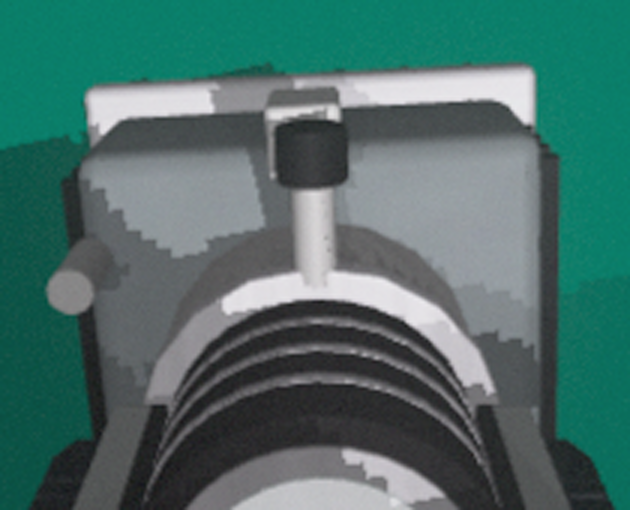

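Moment about z jumped to 1.3 N·m: the solid stop. w11 shows the screw head (312,155 in the crop) over the block. Release and rise.

carry_out(
  delta_rot=[
    [0,0,0],
    [0,0,0],
    [0,0,0],
    [0,0,0],
    [0,0,0],
    [0,0,0],
    [0,0,0],
    [0,0,0],
  ],
  travel=[
    [0,0,0],
    [0,0,0],
    [0,0,0],
    [0,0,0],
    [0,0,0],
    [0,0,0],
    [0,0,0],
    [0,0,0],
  ],
  hand=[0.2,-0.2,-0.5,-0.8,-1,-1,-1,-1],
)

```text
time_s: 9.42
tcp_pos: [595.8, 226.9, 73.1]
tcp_rot: [0.995, -0.1, -0.0, 0.0]
wrist_force: [0.1, -0.2, 0.7]
width: 85.3
```

Run:
```python
from h import *
w=snapshot("wrist")
s=sense();print(s["time_s"],s["tcp_pos"],s["wrist_force"],s["ft_torque"],s["width"])
cv2.imwrite("pics/w12.png",w["color"][:,:,::-1])
```

```text
9.4667 [595.74542948 226.93222703  73.14926168] [ 0.27478384  0.75145505 -0.60847052] [0.02851917 0.02627382 0.01172269] 85.28937289897613
```

View pics/w12.png

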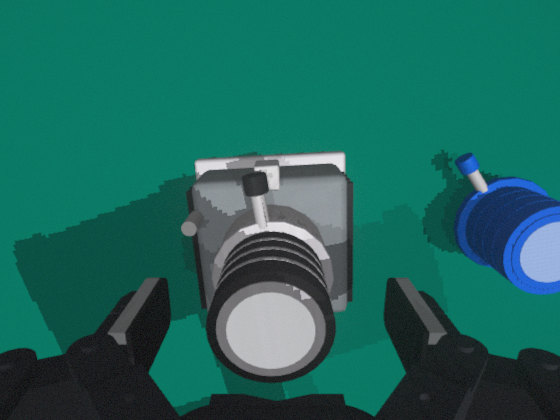

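w12: after letting go the screw head (256,183) sits left of the block (268,173): lens seems to have sprung back a few degrees. Measuring.

Run:
```python
from h import *
w=snapshot("wrist");s=sense();im=w["color"];R=Ro.from_quat(s["tcp_rot"]).as_matrix();print("tool",np.degrees(np.arctan2(R[1,0],R[0,0])))
g=cv2.GaussianBlur(cv2.cvtColor(im,cv2.COLOR_RGB2GRAY),(0,0),.7).astype(np.float32)
th=np.linspace(0,2*np.pi,240)
for H in (108,110,112):
 best=[]
 for x in np.arange(590,603,.25):
  for y in np.arange(221,234,.25):
   m=0
   for r,sg in ((21,1),(17,-.5)):
    p=proj(w,np.c_[x+r*np.cos(th),y+r*np.sin(th),0*th+H]).astype(np.float32)
    m+=sg*cv2.remap(g,p[:,0][None],p[:,1][None],cv2.INTER_LINEAR).mean()
   best.append((m,x,y))
 print(H,min(best))
cv2.imwrite("pics/w13.png",cv2.resize(im[140:300,180:370,::-1],None,fx=4,fy=4,interpolation=cv2.INTER_CUBIC)[:600])
# model marks: project for camera yaw candidates, lens yaw candidates
A=[596.2,227.2]
for yaw in (-10,-8.5,-7):
  P=[[A[0]+42*np.cos(np.radians(a)),A[1]+42*np.sin(np.radians(a)),60] for a in (yaw,yaw+60)]
  print(yaw,((proj(w,P)-[180,140])*4).round().tolist())
for yaw in (-10,-5,0,5):
  a=np.radians(yaw);P=[[A[0]+r*np.cos(a),A[1]+r*np.sin(a),69.5] for r in (29,36,46)]
  print(yaw,((proj(w,P)-[180,140])*4).round().tolist())
```

```text
tool -11.47288778194729
108 (np.float32(-23.327198), np.float64(597.75), np.float64(227.0))
110 (np.float32(-20.952518), np.float64(598.5), np.float64(226.75))
112 (np.float32(-13.775509), np.float64(599.75), np.float64(226.5))
-10 [[357.0, 151.0], [37.0, 345.0]]
-8.5 [[347.0, 152.0], [33.0, 353.0]]
-7 [[337.0, 152.0], [29.0, 361.0]]
-10 [[360.0, 295.0], [358.0, 229.0], [354.0, 133.0]]
-5 [[335.0, 296.0], [327.0, 232.0], [314.0, 136.0]]
0 [[311.0, 300.0], [297.0, 236.0], [275.0, 142.0]]
5 [[288.0, 306.0], [267.0, 243.0], [236.0, 152.0]]
```

View pics/w13.png

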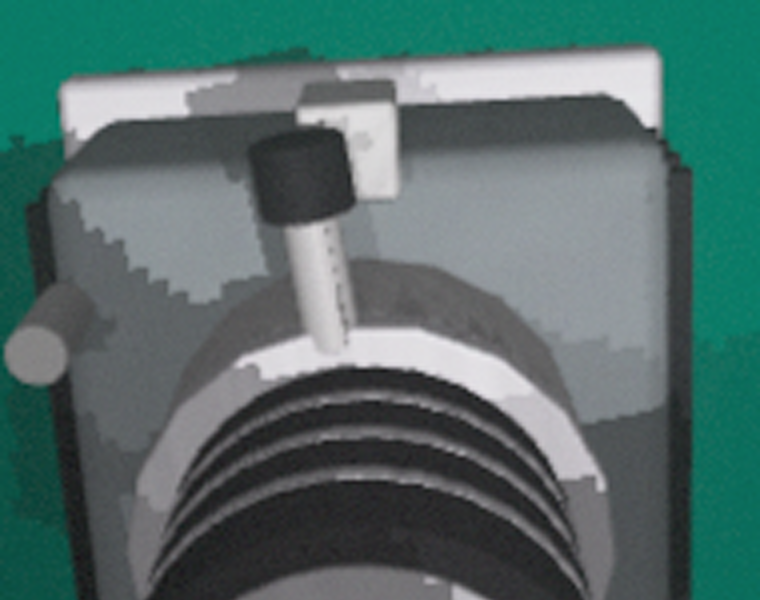

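Lens now about -3°, block at -8.5°: about 5° short of home, sprung back on release from the wound-up stop. Regrip, turn gently to the stop, unwind before letting go.

carry_out(
  delta_rot=[
    [0,0,0],
    [0,0,0],
    [0,0,0],
    [0,0,0],
    [0,0,0],
    [0,0,0],
    [0,0,0],
    [0,0,0],
    [0,0,0],
    [0,0,0],
  ],
  travel=[
    [0.0005,0,-0.001],
    [0.0005,0,-0.001],
    [0.0005,0,-0.001],
    [0.0005,0,-0.001],
    [0.0005,0,-0.001],
    [0.0005,0,-0.001],
    [0.0005,0,-0.001],
    [0.0005,0,-0.001],
    [0.0005,0,-0.001],
    [0.0005,0,-0.001],
  ],
  hand=[-0.8,-0.5,-0.3,-0.1,0,0.1,0.2,0.3,0.4,0.4],
)

```text
time_s: 10.35
tcp_pos: [596.6, 227.6, 74.7]
tcp_rot: [0.995, -0.1, 0.0, -0.001]
wrist_force: [-0.6, 5.7, 5.1]
width: 42.4
```

Run:
```python
from h import *
w=snapshot("wrist")
s=sense();R=Ro.from_quat(s["tcp_rot"]).as_matrix();print(s["time_s"],s["tcp_pos"],s["wrist_force"],s["ft_torque"],s["width"],np.degrees(np.arctan2(R[1,0],R[0,0])))
cv2.imwrite("pics/w14.png",cv2.resize(w["color"][140:290,180:370,::-1],None,fx=4,fy=4,interpolation=cv2.INTER_CUBIC))
```

```text
10.4 [596.55470981 227.62240836  74.7547975 ] [-0.17400812  5.3778091   5.58211229] [0.8517765  0.04865227 0.04086066] 42.624998550961045 -11.463269395865083
```

View pics/w14.png

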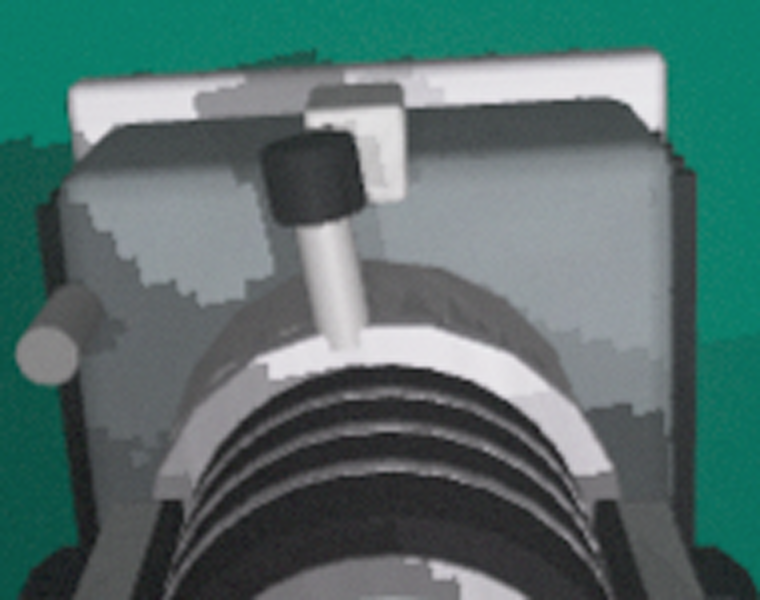

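carry_out(
  delta_rot=[
    [0,0,0],
    [0,0,0.02],
    [0,0,0.04],
    [0,0,0.06],
    [0,0,0.06],
  ],
  travel=[
    [0,-0.0008,-0.0005],
    [0,-0.0008,-0.0005],
    [0,-0.0008,-0.0005],
    [0,-0.0008,-0.0005],
    [0,-0.0008,-0.0005],
  ],
  hand=[0.4,0.4,0.4,0.4,0.4],
)

```text
time_s: 10.82
tcp_pos: [596.5, 228.0, 74.7]
tcp_rot: [0.991, -0.131, 0.0, -0.0]
wrist_force: [1.4, 5.7, 2.5]
width: 42.8
```

```bash
cat > st.py <<'E'
from h import *
import sys
w=snapshot("wrist")
s=sense();R=Ro.from_quat(s["tcp_rot"]).as_matrix();print(s["time_s"],s["tcp_pos"],s["wrist_force"],s["ft_torque"],s["width"],np.degrees(np.arctan2(R[1,0],R[0,0])))
cv2.imwrite(f"pics/{sys.argv[1]}.png",cv2.resize(w["color"][140:290,180:370,::-1],None,fx=4,fy=4,interpolation=cv2.INTER_CUBIC))
E
python3 st.py w15
```

```text
10.8667 [596.49782078 228.04180922  74.69305472] [1.45313582 5.61084034 2.0559389 ] [ 0.85974647 -0.17297766  0.24630431] 42.944785232767615 -14.97569242708732
```

View pics/w15.png

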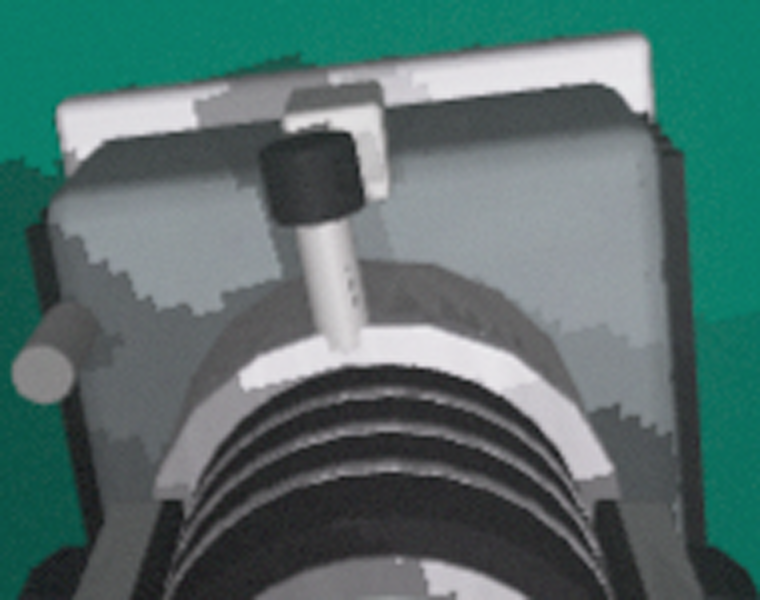

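carry_out(
  delta_rot=[
    [0,0,0.01],
    [0,0,0.02],
    [0,0,0.03],
    [0,0,0.04],
    [0,0,0.04],
  ],
  travel=[
    [0,-0.0005,0],
    [0,-0.001,0],
    [0,-0.001,0],
    [0,-0.001,0],
    [0,-0.001,0],
  ],
  hand=[0.4,0.4,0.4,0.4,0.4],
)

```text
time_s: 11.28
tcp_pos: [596.5, 228.3, 74.6]
tcp_rot: [0.989, -0.15, -0.0, 0.0]
wrist_force: [-0.7, 0.8, 4.1]
width: 42.8
```

```bash
python3 st.py w16
```

```text
11.3333 [596.50098277 228.31084525  74.65142481] [-1.22624223  0.49370819  3.82984556] [0.09012077 0.13083968 0.63053446] 42.73996939199854 -17.20690627432726
```

View pics/w16.png

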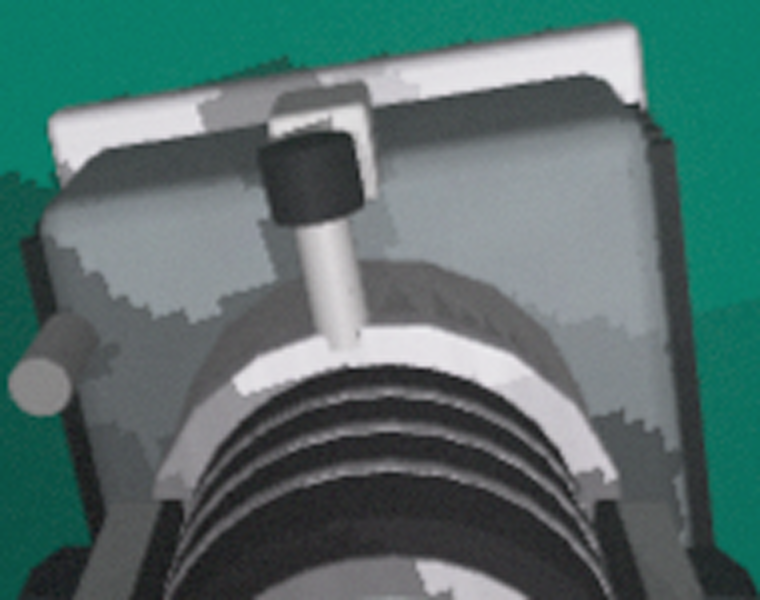

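carry_out(
  delta_rot=[
    [0,0,0.01],
    [0,0,0.02],
    [0,0,0.03],
    [0,0,0.03],
  ],
  travel=[
    [0,0,0],
    [0,0,0],
    [0,0,0],
    [0,0,0],
  ],
  hand=[0.4,0.4,0.4,0.4],
)

```text
time_s: 11.67
tcp_pos: [596.5, 228.4, 74.6]
tcp_rot: [0.986, -0.165, -0.0, 0.0]
wrist_force: [-1.7, -1.1, 4.6]
width: 42.9
```

```bash
python3 st.py w17
```

```text
11.7167 [596.45113639 228.410208    74.5985879 ] [-1.3075797  -1.50170752  3.37051121] [-0.2219725   0.2540569   1.04705198] 42.73925941701826 -18.913502951263332
```

View pics/w17.png

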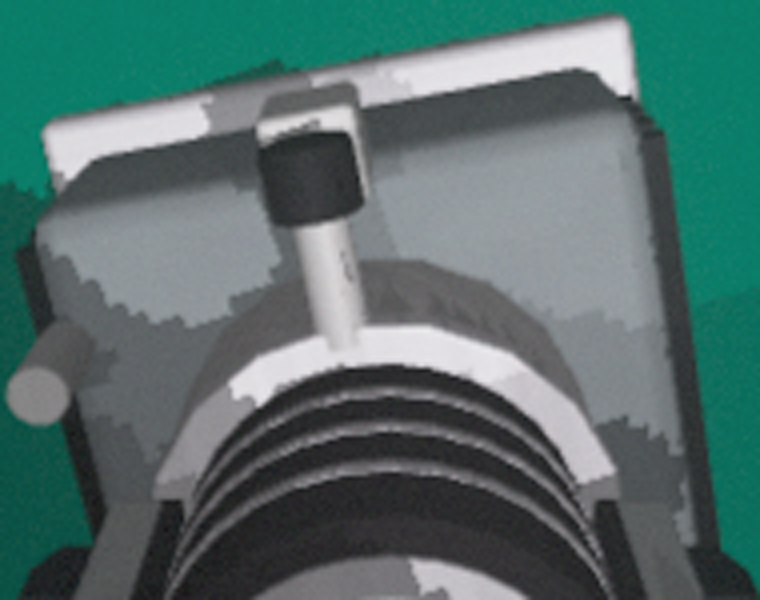

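Torque 1.05 N·m at the stop, screw squarely over the block (w17, head (312,178), block (312,140)). Unwind the arm a little before releasing.

carry_out(
  delta_rot=[
    [0,0,-0.01],
    [0,0,-0.02],
    [0,0,-0.025],
    [0,0,-0.025],
    [0,0,-0.025],
  ],
  travel=[
    [0,0,0],
    [0,0,0],
    [0,0,0],
    [0,0,0],
    [0,0,0],
  ],
  hand=[0.4,0.4,0.4,0.4,0.4],
)

```text
time_s: 12.13
tcp_pos: [596.5, 228.4, 74.6]
tcp_rot: [0.988, -0.152, -0.0, 0.0]
wrist_force: [-2.3, -3.3, 5.0]
width: 42.5
```

```bash
python3 st.py w18
```

```text
12.1833 [596.5059519  228.42979668  74.61304689] [-1.60738309 -2.0200491   4.7003998 ] [-0.60333814  0.34780073  0.6275939 ] 42.82142815289116 -17.497250845810985
```

View pics/w18.png

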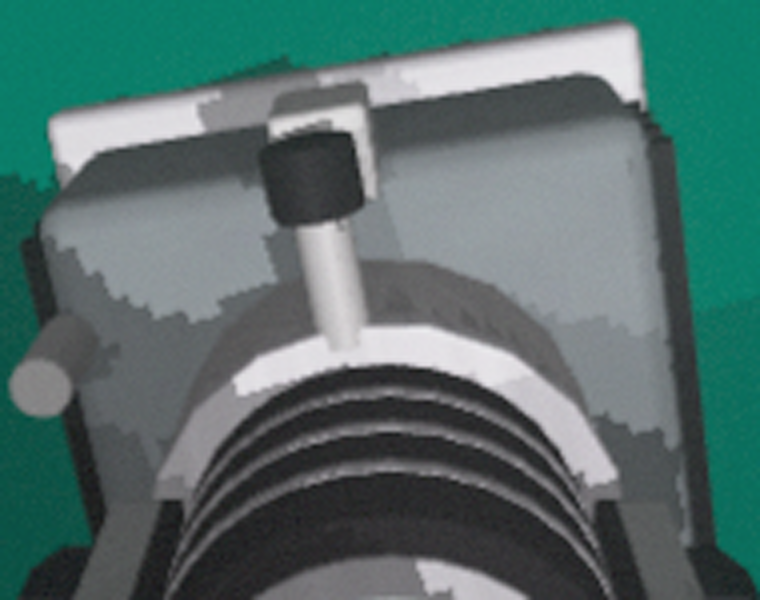

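Torque falls reversibly with angle, so the stop is slightly springy and torque-free home is near tool yaw -15°. Unwind to there, then open in small increments.

carry_out(
  delta_rot=[
    [0,0,-0.01],
    [0,0,-0.02],
    [0,0,-0.03],
    [0,0,-0.03],
    [0,0,-0.03],
  ],
  travel=[
    [0,0,0],
    [0,0,0],
    [0,0.0005,0],
    [0,0.0005,0],
    [0,0.0005,0],
  ],
  hand=[0.4,0.4,0.4,0.4,0.4],
)

```text
time_s: 12.6
tcp_pos: [596.5, 228.4, 74.7]
tcp_rot: [0.991, -0.137, 0.0, -0.0]
wrist_force: [-1.7, -1.5, 3.7]
width: 42.6
```

```bash
python3 st.py w19
```

```text
12.65 [596.51022199 228.38895132  74.66295206] [-1.88772323 -1.96650686  3.17450119] [-0.40436579  0.31144141  0.3041869 ] 42.643613287547886 -15.775160517242282
```

carry_out(
  delta_rot=[
    [0,0,0],
    [0,0,0],
    [0,0,0],
    [0,0,0],
    [0,0,0],
    [0,0,0],
    [0,0,0],
    [0,0,0],
    [0,0,0],
    [0,0,0],
    [0,0,0],
    [0,0,0],
  ],
  travel=[
    [0,0,0],
    [0,0,0],
    [0,0,0],
    [0,0,0],
    [0,0,0],
    [0,0,0],
    [0,0,0],
    [0,0,0],
    [0,0,0],
    [0,0,0],
    [0,0,0],
    [0,0,0],
  ],
  hand=[0.25,0.15,0.08,0.04,0.0,-0.03,-0.06,-0.1,-0.2,-0.4,-0.7,-1],
)

```text
time_s: 13.65
tcp_pos: [596.5, 228.3, 74.7]
tcp_rot: [0.991, -0.137, 0.0, -0.0]
wrist_force: [-0.5, 0.0, 0.3]
width: 81.2
```

carry_out(
  delta_rot=[
    [0,0,0],
    [0,0,0],
    [0,0,0],
  ],
  travel=[
    [0,0,0],
    [0,0,0],
    [0,0,0],
  ],
  hand=[-1,-1,-1],
)

```text
time_s: 13.9
tcp_pos: [596.5, 228.2, 74.7]
tcp_rot: [0.991, -0.137, 0.0, -0.0]
wrist_force: [1.3, 0.5, 1.0]
width: 85.4
```

```bash
python3 st.py w20
```

```text
13.95 [596.45913003 228.23887122  74.69771679] [ 0.1421082  -0.84104771  0.0771789 ] [-0.00437067 -0.00426247 -0.03290488] 85.50823598980472 -15.769393245883737
```

View pics/w20.png

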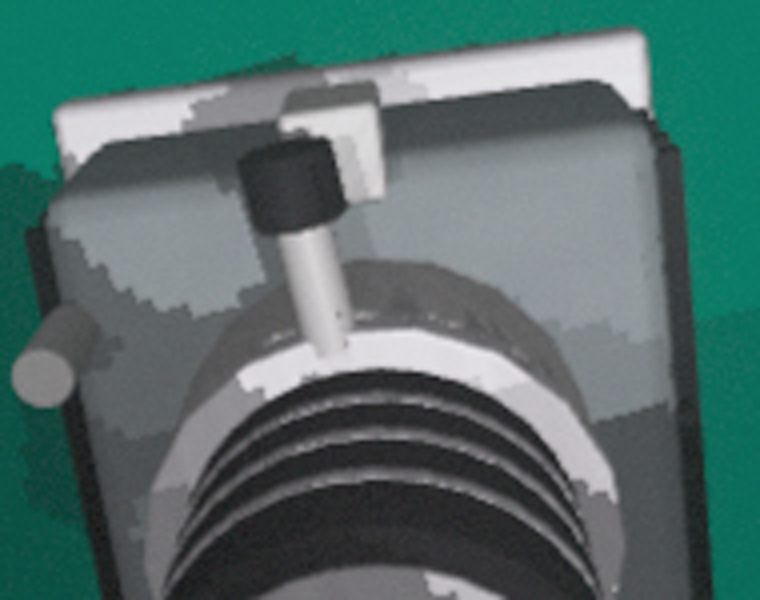

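Rise for a clean measurement of screw versus marks.

carry_out(
  delta_rot=[
    [0,0,0],
    [0,0,0],
    [0,0,0],
    [0,0,0],
    [0,0,0],
    [0,0,0],
    [0,0,0],
    [0,0,0],
  ],
  travel=[
    [0,0,-0.01],
    [0,0,-0.025],
    [0,0,-0.04],
    [0,0,-0.055],
    [0,0,-0.06],
    [0,0,-0.06],
    [0,0,-0.06],
    [0,0,-0.06],
  ],
  hand=[-1,-1,-1,-1,-1,-1,-1,-1],
)

```text
time_s: 14.62
tcp_pos: [595.8, 228.1, 133.7]
tcp_rot: [0.991, -0.137, -0.001, 0.0]
wrist_force: [0.4, -0.0, 0.2]
width: 85.6
```

Run:
```python
from h import *
import pickle
for _ in range(8): w=snapshot("wrist")
s=sense();print(s["time_s"],s["tcp_pos"])
pickle.dump(w,open("w21.pkl","wb"))
im=w["color"]
cv2.imwrite("pics/w21f.png",im[:,:,::-1]);cv2.imwrite("pics/w21.png",cv2.resize(im[130:250,200:350,::-1],None,fx=5,fy=5,interpolation=cv2.INTER_CUBIC))
```

```text
15.0167 [596.37155036 228.21491239 134.40052208]
```

View pics/w21.png

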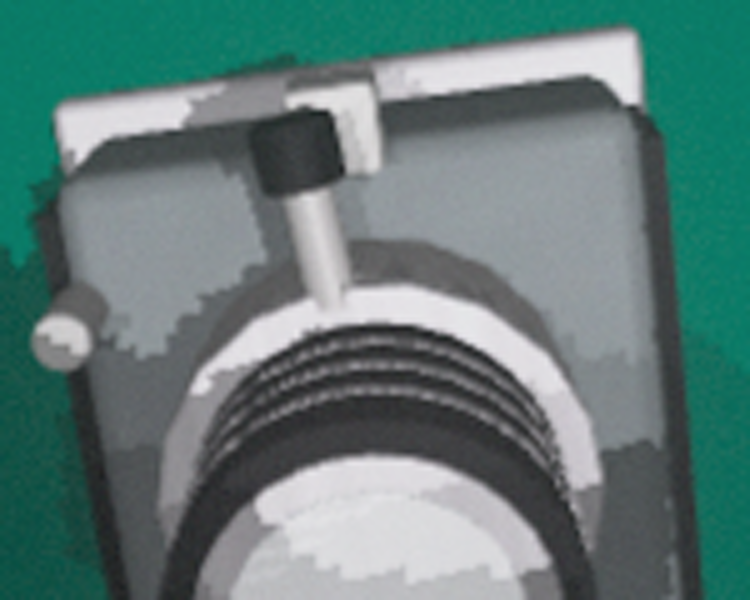

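Run:
```python
from h import *
import pickle
w=pickle.load(open("w21.pkl","rb"))
P=lambda x,y:(200+x/5-.4,130+y/5-.4)
r=lambda p,z:ray(w,*P(*p),z)[:2]
an=lambda d:np.degrees(np.arctan2(d[1],d[0]))
b=r((335,131),60);p=r((63,340),60);d=p-b
print("sep",np.hypot(*d),"cam yaw",an(d)-120)
m=(b+p)/2;axis=m+36.4*np.array([-d[1],d[0]])/np.hypot(*d);print("axis",axis)
for z in (69.5,71.5):
  h=r((298,150),z);j=r((310,193),z);q=r((333,298),z)
  print(z,"rod dir",an(j-q),an(h-q),"head from axis",an(h-axis),np.hypot(*(h-axis)))
# foot edge corners z~? front foot edge
a1=r((60,105),4);a2=r((636,35),4);print("foot edge yaw",an(a1-a2)-90,np.hypot(*(a1-a2)))
# overlay models
im=w["color"][:,:,::-1].copy();im=cv2.resize(im[130:250,200:350],None,fx=5,fy=5,interpolation=cv2.INTER_CUBIC)
def dr(pts,col,cl=False):
    q=(proj(w,pts)-[200,130]+.4)*5;cv2.polylines(im,[np.round(q*8).astype(int)],cl,col,1,cv2.LINE_AA,3)
A=np.array([596.3,228.3]);th=np.linspace(0,6.28,60)
def pol(r,a,z,A=A): a=np.radians(a);return [A[0]+r*np.cos(a),A[1]+r*np.sin(a),z]
cy=-8.5
for yaw,c in ((cy,(0,0,255)),(-3.5,(255,0,0))):
    dr([pol(26.5,yaw,69.5),pol(46,yaw,69.5)],c)
c0=np.radians(cy);X=np.array([np.cos(c0),np.sin(c0),0]);Y=np.array([-X[1],X[0],0])
for cc in [(37.5,43),]: pass
f=np.array([*A,4.]);dr([f+X*i*43+Y*j*43 for i,j in((1,1),(1,-1),(-1,-1),(-1,1))],(0,0,255),True)
f[2]=44;dr([f+X*i*38+Y*j*38 for i,j in((1,1),(1,-1),(-1,-1),(-1,1))],(0,255,0),True)
f[2]=60;dr([f+X*42+X*i*4+Y*j*4 for i,j in((1,1),(1,-1),(-1,-1),(-1,1))],(0,255,255),True)
pp=np.array(pol(42,cy+60,60));dr(pp+np.c_[3*np.cos(th),3*np.sin(th),0*th],(0,255,255))
cv2.imwrite("pics/w22.png",im)
```

```text
sep 41.74699495076814 cam yaw -8.36194481568613
axis [596.25477866 226.78843713]
69.5 rod dir -4.270492759585537 -3.343072197211632 head from axis -2.8017129039315636 42.087216574961104
71.5 rod dir -4.270492759585578 -3.34307219721169 head from axis -3.0313895727958338 42.40548289131705
foot edge yaw -8.921717352930244 84.65525567507765
```

View pics/w22.png

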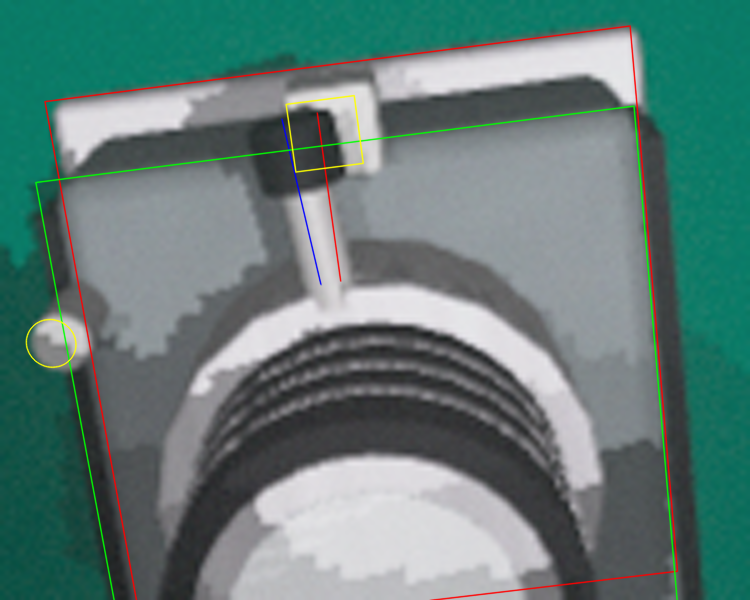

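Camera yaw -8.5±0.5 (three ways), lens about -3.5: still ~5° short; residual 0.3 N·m flicked it back. Go down again, regrip, turn to the stop, and this time bring the moment to zero before opening only slightly.

carry_out(
  delta_rot=[
    [0,0,0],
    [0,0,0],
    [0,0,0],
    [0,0,0],
    [0,0,0],
    [0,0,0],
    [0,0,0],
    [0,0,0],
    [0,0,0],
    [0,0,0],
    [0,0,0],
    [0,0,0],
  ],
  travel=[
    [0,0,0.015],
    [0,0,0.03],
    [0,0,0.045],
    [0,0,0.055],
    [0,0,0.06],
    [0,0,0.06],
    [0,0,0.06],
    [0,0,0.06],
    [0,0,0.06],
    [0,0,0.06],
    [0,0,0.06],
    [0,0,0.06],
  ],
  hand=[-1,-1,-1,-0.8,-0.6,-0.4,-0.2,-0.1,0,0.1,0.2,0.3],
)

```text
time_s: 16.02
tcp_pos: [597.3, 228.5, 76.0]
tcp_rot: [0.991, -0.137, 0.001, -0.0]
wrist_force: [-0.4, -0.2, 5.7]
width: 42.8
```

```bash
python3 st.py w23
```

```text
16.0667 [597.31599722 228.47926949  76.00486761] [-1.5782499  -0.19774448  5.68715636] [0.02491573 0.19346118 0.05052937] 42.444072949785 -15.760231075564683
```

Centred grip with little side force. Turn clockwise 4.5°.

carry_out(
  delta_rot=[
    [0,0,0.02],
    [0,0,0.04],
    [0,0,0.06],
    [0,0,0.08],
    [0,0,0.08],
  ],
  travel=[
    [0,0,0],
    [0,0,0],
    [0,0,0],
    [0,0,0],
    [0,0,0],
  ],
  hand=[0.3,0.3,0.3,0.3,0.3],
)

```text
time_s: 16.48
tcp_pos: [597.3, 228.5, 75.9]
tcp_rot: [0.984, -0.176, 0.001, -0.0]
wrist_force: [-0.8, 0.7, 5.7]
width: 42.7
```

```bash
python3 st.py w24
```

```text
16.5333 [597.27171891 228.45584296  75.90466578] [-1.16400299  0.28787291  4.61617201] [0.0228737  0.20708695 0.70944763] 42.519574660351516 -20.269768029194374
```

View pics/w24.png

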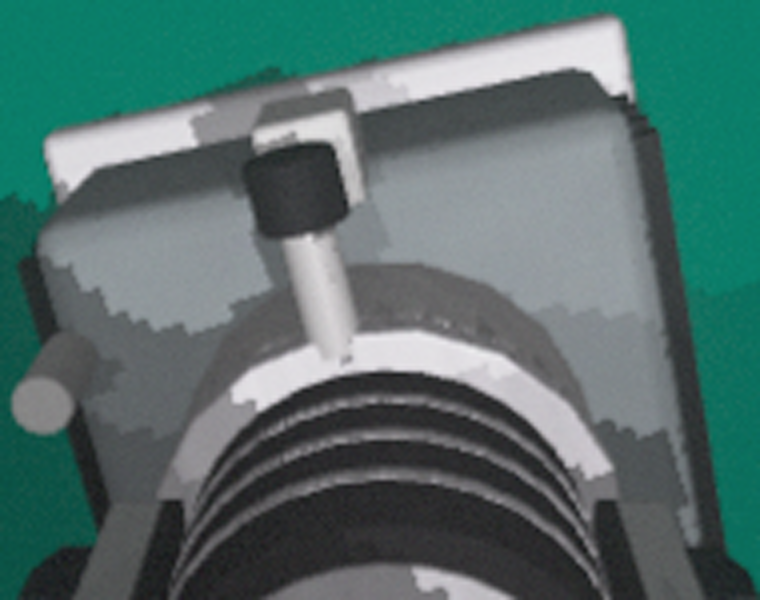

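Torque builds again from about the free position. Before going on, compare with the other camera, whose lens is home, and look from the scene/top cameras.

Run:
```python
from h import *
sc=snapshot("scene");a=cv2.resize(sc["color"][262:347,197:282,::-1],(400,400),interpolation=cv2.INTER_CUBIC)
b=cv2.resize(sc["color"][130:215,310:395,::-1],(400,400),interpolation=cv2.INTER_CUBIC)
cv2.imwrite("pics/c24.png",np.hstack([a,b]))
```

```text
(no output)
```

View pics/c24.png

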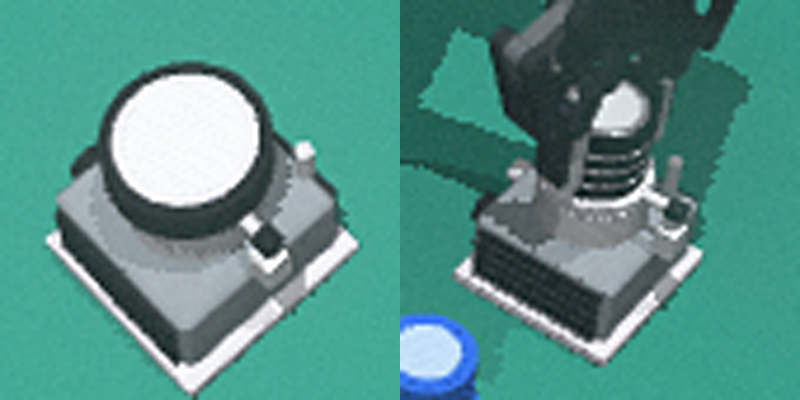

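The home lens (left) has its head centred on its block, as mine has while held at w24; mine relaxes back on release. The lens is held about 1 mm off the mount axis (596.2,227.4), which may make it bind. Back off, centre it, and feel.

carry_out(
  delta_rot=[
    [0,0,-0.03],
    [0,0,-0.06],
    [0,0,-0.08],
    [0,0,-0.08],
    [0,0,-0.08],
  ],
  travel=[
    [0,0,0],
    [0,0,0],
    [-0.0003,0.0007,0],
    [-0.0007,0.0014,0],
    [-0.0007,0.0014,0],
  ],
  hand=[0.3,0.3,0.3,0.3,0.3],
)

```text
time_s: 17.0
tcp_pos: [597.0, 228.2, 76.1]
tcp_rot: [0.99, -0.137, 0.002, -0.001]
wrist_force: [3.2, 4.7, 4.2]
width: 42.9
```

```bash
python3 st.py w25
```

```text
17.05 [596.99171287 228.23079996  76.05214724] [3.36739461 4.79867337 4.72893163] [ 0.85974896 -0.48834251  0.08960235] 42.49905655057505 -15.809233315236947
```

carry_out(
  delta_rot=[
    [0,0,-0.04],
    [0,0,-0.08],
    [0,0,-0.12],
    [0,0,-0.12],
  ],
  travel=[
    [0,0,0],
    [0,0,0],
    [0,0,0],
    [0,0,0],
  ],
  hand=[0.3,0.3,0.3,0.3],
)

```text
time_s: 17.38
tcp_pos: [596.6, 227.8, 76.3]
tcp_rot: [0.997, -0.077, 0.001, -0.001]
wrist_force: [0.2, 2.7, 6.7]
width: 42.4
```

```bash
python3 st.py w26
```

```text
17.4333 [596.58372632 227.80660926  76.28498449] [0.87511586 2.00401273 7.01463008] [ 0.4629702  -0.0493344   0.05357907] 42.82396158291232 -8.899796815298362
```

carry_out(
  delta_rot=[
    [0,0,0],
    [0,0,0],
    [0,0,0.03],
    [0,0,0.06],
    [0,0,0.09],
    [0,0,0.12],
    [0,0,0.12],
  ],
  travel=[
    [0,0,-0.0007],
    [0,0,-0.0014],
    [0,0,-0.0014],
    [0,0,-0.0014],
    [0,0,-0.0014],
    [0,0,-0.0014],
    [0,0,-0.0014],
  ],
  hand=[0.3,0.3,0.3,0.3,0.3,0.3,0.3],
)

```text
time_s: 18.02
tcp_pos: [596.1, 227.8, 76.3]
tcp_rot: [0.99, -0.138, 0.001, -0.001]
wrist_force: [3.3, 3.9, 0.1]
width: 42.6
```

```bash
python3 st.py w27
```

```text
18.0667 [596.14771644 227.8200784   76.33007003] [3.47785585 3.76553052 0.86855184] [ 0.77653137 -0.68060929  0.16530308] 42.58826930162492 -15.79281780166028
```

View pics/w27.png

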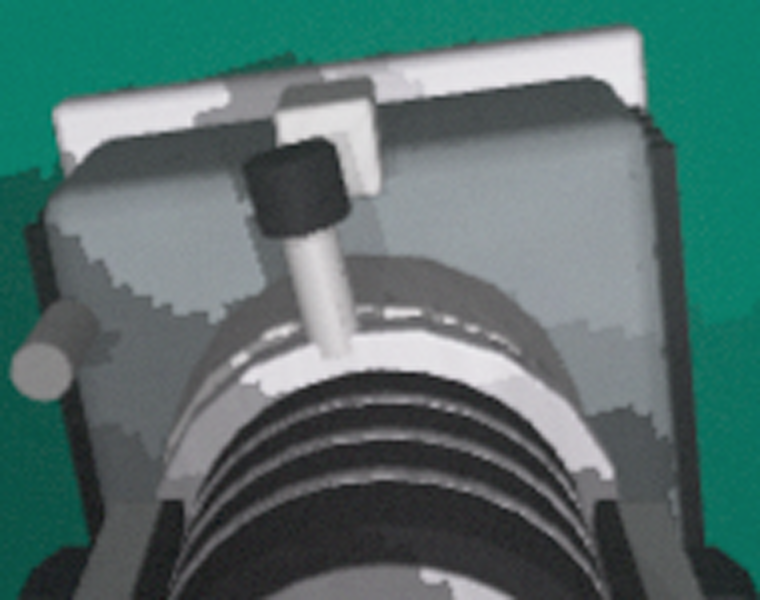

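```bash
cat > ov.py <<'E'
from h import *
def overlay(s,box,sc,axis,cy,ly,zo,out,A=(596.2,227.4)):
    x0,x1,y0,y1=box
    im=cv2.resize(s["color"][y0:y1,x0:x1,::-1],None,fx=sc,fy=sc,interpolation=cv2.INTER_CUBIC)
    th=np.linspace(0,2*np.pi,60)
    def dr(pts,col,cl=False):
        q=(proj(s,pts)-[x0,y0]+.5)*sc;cv2.polylines(im,[np.round(q*8).astype(int)],cl,col,1,cv2.LINE_AA,3)
    def pol(r,a,z,B): a=np.radians(a);return [B[0]+r*np.cos(a),B[1]+r*np.sin(a),z]
    c=lambda r,z,B:np.c_[B[0]+r*np.cos(th),B[1]+r*np.sin(th),0*th+z]
    dr(c(22,zo+60,axis),(0,0,255));dr(c(26.5,zo+24,axis),(0,0,255))
    dr([pol(26.5,ly,zo+21.5,axis),pol(46,ly,zo+21.5,axis)],(0,0,255))
    c0=np.radians(cy);X=np.array([np.cos(c0),np.sin(c0),0]);Y=np.array([-X[1],X[0],0])
    for z,h in ((60,None),):
        f=np.array([*A,60.]);dr([f+X*42+X*i*4+Y*j*4 for i,j in((1,1),(1,-1),(-1,-1),(-1,1))],(0,255,255),True)
    f=np.array([*A,0.]);dr([f+X*i*43+Y*j*43 for i,j in((1,1),(1,-1),(-1,-1),(-1,1))],(255,255,0),True)
    p=np.array(pol(42,cy+60,60,A));dr(p+np.c_[2.5*np.cos(th),2.5*np.sin(th),0*th],(0,255,255))
    cv2.imwrite(out,im)
E
python3 - <<'E'
from ov import *
overlay(snapshot("scene"),(320,385,135,210),8,(596.2,227.8),-8.5,-3.7,49,"pics/o27.png")
E
```

```text
(no output)
```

View pics/o27.png

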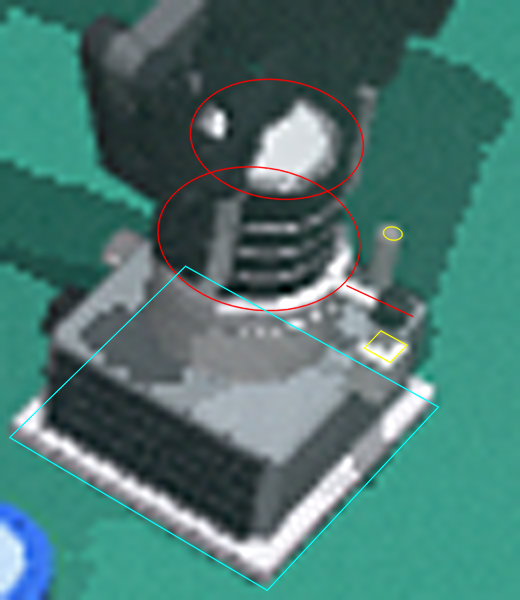

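Run:
```python
from ov import *
s=snapshot("scene")
P=lambda x,y:(197+x*85/400-.4,262+y*85/400-.4)
b=ray(s,*P(268,258),60);p=ray(s,*P(305,148),60)
d=p-b;cy=np.degrees(np.arctan2(d[1],d[0]))-120;n=np.array([-d[1],d[0]])/np.hypot(d[0],d[1]);A=(b+p)[:2]/2+36.4*n
print(b,p,np.hypot(d[0],d[1]),cy,A)
foot=[ray(s,*P(*q),4) for q in((48,240),(190,390),(357,243))];e=foot[2]-foot[1];print("foot edge",np.hypot(e[0],e[1]),np.degrees(np.arctan2(e[1],e[0]))-90);e=foot[0]-foot[1];print(np.hypot(e[0],e[1]),np.degrees(np.arctan2(e[1],e[0]))-180)
for ly in (0,): overlay(s,(200,280,262,347),7,A,cy,cy+ly,48,"pics/o28.png",A=A)
```

```text
[ 604.69947154 -165.00565895   60.        ] [ 592.51392302 -121.67859202   60.        ] 45.008025084219994 -14.291593840768371 [ 563.56616321 -153.1971228 ]
foot edge 84.30681740115807 -14.941656481192936
83.23597014990045 -14.403339422169836
```

View pics/o28.png

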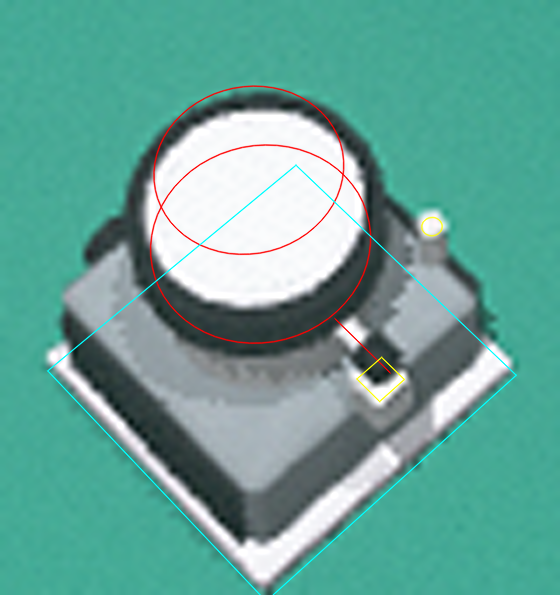

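Run:
```python
from ov import *
s=snapshot("scene");t=snapshot("top")
a=cv2.resize(s["color"][300:330,240:275,::-1],None,fx=14,fy=14,interpolation=cv2.INTER_CUBIC)
b=cv2.resize(t["color"][175:230,330:385,::-1],None,fx=7.6,fy=7.6,interpolation=cv2.INTER_CUBIC)
h=max(a.shape[0],b.shape[0]);pad=lambda m:cv2.copyMakeBorder(m,0,h-m.shape[0],0,0,0)
im=np.hstack([pad(a),pad(b)])[:, :900];print(a.shape,b.shape);cv2.imwrite("pics/o29.png",cv2.resize(im,None,fx=.85,fy=.85))
```

```text
(420, 490, 3) (418, 418, 3)
```

View pics/o29.png

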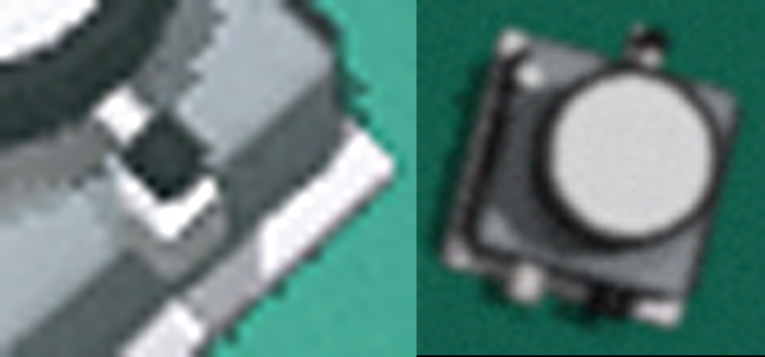

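Read of the data: the first soft contact (T/F lever ~15 mm, lateral force ~5 N) looks like one lug touching while the lens is held off-axis; the stiff stop only starts at lens yaw ≈ -8°, i.e. at the block, where the lens centres itself. So I turn into the stiff stop, null the side force there, unwind to near zero moment, and release.

carry_out(
  delta_rot=[
    [0,0,0],
    [0,0,0.03],
    [0,0,0.06],
    [0,0,0.09],
    [0,0,0.09],
    [0,0,0.09],
  ],
  travel=[
    [0.0006,-0.0011,0.0004],
    [0.0006,-0.0011,0.0007],
    [0.0006,-0.0011,0.0007],
    [0.0006,-0.0011,0.0007],
    [0.0006,-0.0011,0.0007],
    [0.0006,-0.0011,0.0007],
  ],
  hand=[0.3,0.3,0.3,0.3,0.3,0.3],
)

```text
time_s: 18.77
tcp_pos: [596.8, 228.2, 76.0]
tcp_rot: [0.984, -0.181, 0.001, -0.0]
wrist_force: [2.8, 2.7, 5.2]
width: 42.5
```

```bash
python3 st.py w30
```

```text
18.8167 [596.75775772 228.2117233   75.98946484] [1.6096244  1.89790196 4.97775365] [ 0.35386247 -0.27849789  0.88238401] 42.71205804067427 -20.81376623769093
```

View pics/w30.png

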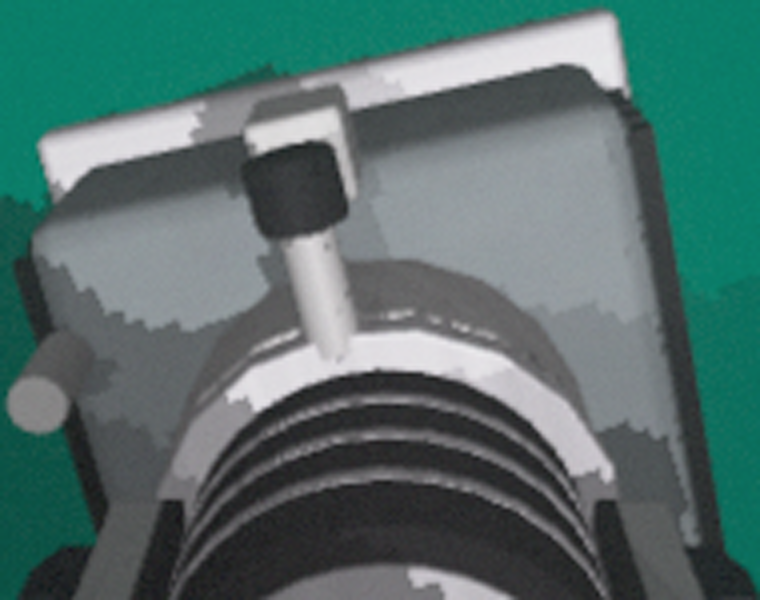

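carry_out(
  delta_rot=[
    [0,0,0],
    [0,0,-0.015],
    [0,0,-0.03],
    [0,0,-0.03],
    [0,0,-0.03],
  ],
  travel=[
    [0.0003,-0.0005,0.0005],
    [0.0003,-0.0005,0.001],
    [0.0003,-0.0005,0.001],
    [0.0003,-0.0005,0.001],
    [0.0003,-0.0005,0.001],
  ],
  hand=[0.3,0.3,0.3,0.3,0.3],
)

```text
time_s: 19.23
tcp_pos: [596.9, 228.3, 75.8]
tcp_rot: [0.986, -0.166, 0.0, 0.0]
wrist_force: [-1.5, 0.4, 11.9]
width: 42.3
```

```bash
python3 st.py w31
```

```text
19.2833 [596.97798245 228.32497409  75.83759651] [-1.84895165  0.29149389 11.81811034] [0.02417221 0.43470954 0.41500893] 42.292635563865694 -19.14120292551643
```

carry_out(
  delta_rot=[
    [0,0,-0.01],
    [0,0,-0.02],
    [0,0,-0.02],
    [0,0,-0.02],
  ],
  travel=[
    [-0.0002,0,-0.0003],
    [-0.0002,0,-0.0005],
    [-0.0002,0,-0.0005],
    [-0.0002,0,-0.0005],
  ],
  hand=[0.3,0.3,0.3,0.3],
)

```text
time_s: 19.62
tcp_pos: [596.9, 228.4, 75.9]
tcp_rot: [0.988, -0.157, 0.0, 0.0]
wrist_force: [-0.5, 0.2, 8.0]
width: 42.5
```

```bash
python3 st.py w32
```

```text
19.6667 [596.91441433 228.33262475  75.93218155] [-0.10537525  0.75162674  9.3906994 ] [0.10490911 0.09783269 0.19270829] 42.70329739148615 -18.025393888540826
```

carry_out(
  delta_rot=[
    [0,0,0],
    [0,0,0],
    [0,0,0],
    [0,0,0],
    [0,0,0],
    [0,0,0],
    [0,0,0],
    [0,0,0],
  ],
  travel=[
    [0,0,0],
    [0,0,0],
    [0,0,0],
    [0,0,0],
    [0,0,0],
    [0,0,0],
    [0,0,0],
    [0,0,0],
  ],
  hand=[0.15,0.08,0.04,0.02,0,-0.02,-0.04,-0.06],
)

```text
time_s: 20.33
tcp_pos: [595.5, 228.0, 74.0]
tcp_rot: [0.988, -0.157, -0.001, 0.001]
wrist_force: [0.8, 0.3, 0.2]
width: 45.3
```

```bash
python3 st.py w33
```

```text
20.3833 [595.51525424 228.10269177  73.93812805] [-0.1267825   0.07650961  0.00090171] [ 0.01844429 -0.02623667 -0.01701865] 45.34697682229699 -18.063923443058904
```

View pics/w32.png

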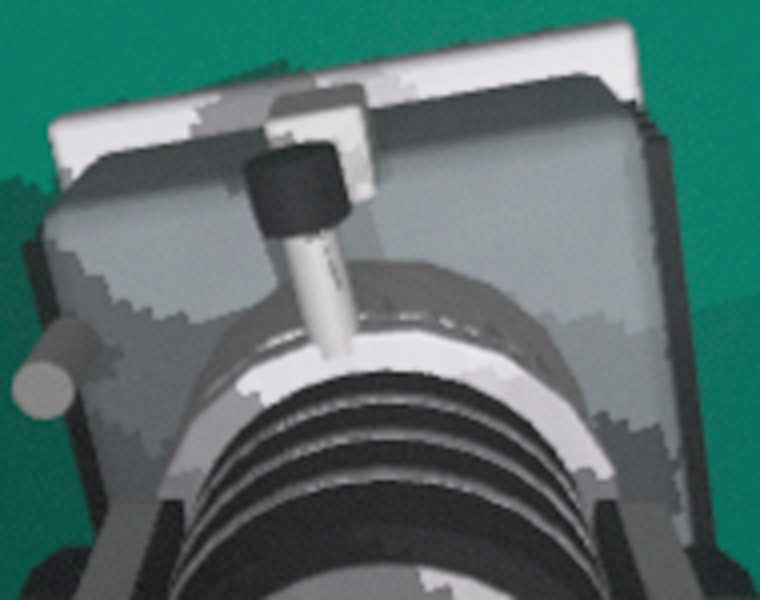

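View pics/w33.png

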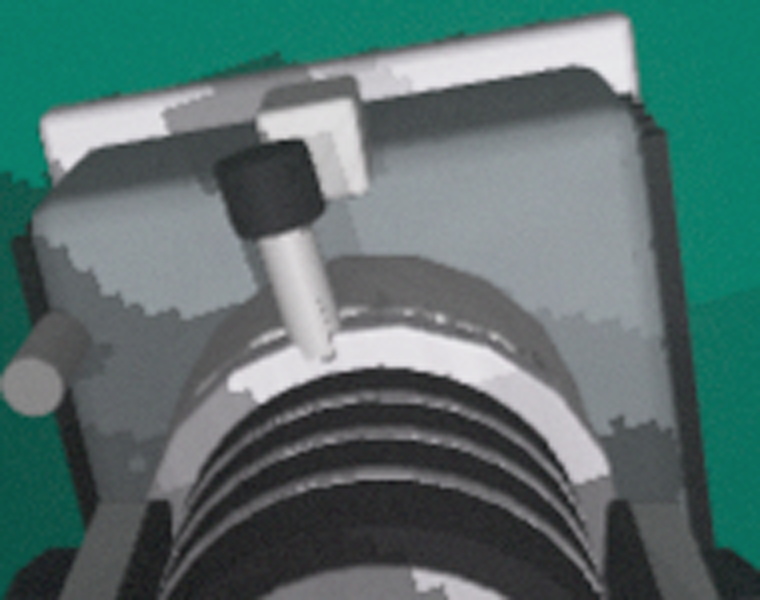

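Run:
```python
from h import *
w=snapshot("wrist");s=snapshot("scene")
a=cv2.resize(w["color"][200:290,205:345,::-1],None,fx=5.5,fy=5.5,interpolation=cv2.INTER_CUBIC);cv2.imwrite("pics/w34.png",a)
b=cv2.resize(s["color"][145:205,315:385,::-1],None,fx=9,fy=9,interpolation=cv2.INTER_CUBIC);cv2.imwrite("pics/s34.png",b)
```

```text
(no output)
```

View pics/w34.png

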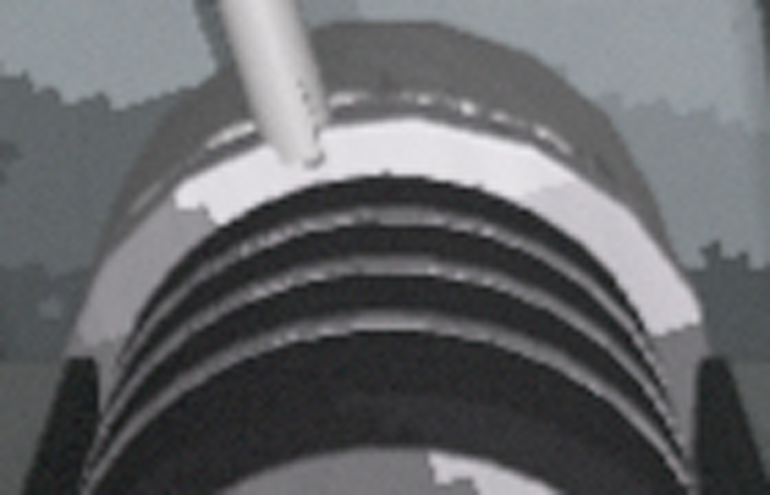

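View pics/s34.png

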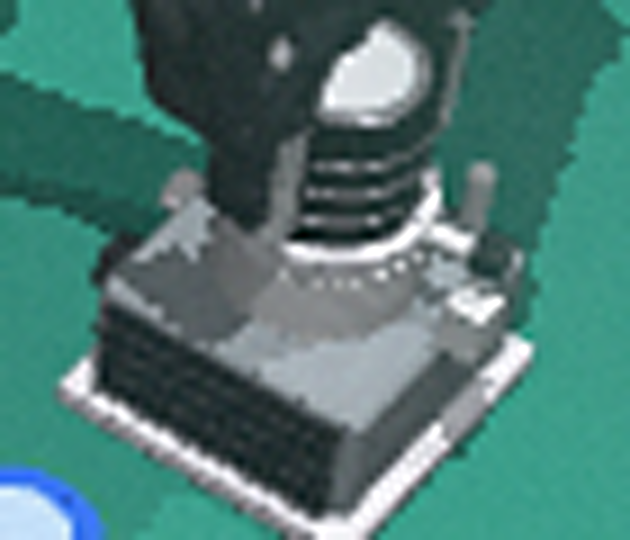

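Three releases from different moments all relax to the same ~-3.5°, and the scene view suggests the lens may sit high. Check its height against the first picture, where it was known to be 57 mm.

Run:
```python
from h import *
s=snapshot("scene")["color"];o=cv2.imread("pics/scene0.png")[:,:,::-1]
gs=cv2.cvtColor(s,cv2.COLOR_RGB2GRAY);go=cv2.cvtColor(np.ascontiguousarray(o),cv2.COLOR_RGB2GRAY)
for c in range(350,361,2):
    print(c,"old",go[150:184,c].tolist());print(c,"new",gs[150:184,c].tolist())
a=cv2.resize(o[145:205,315:385,::-1],None,fx=5.6,fy=5.6,interpolation=cv2.INTER_CUBIC);b=cv2.resize(s[145:205,315:385,::-1],None,fx=5.6,fy=5.6,interpolation=cv2.INTER_CUBIC)
cv2.imwrite("pics/s35.png",np.hstack([a,b]))
```

```text
350 old [242, 241, 250, 246, 218, 61, 57, 52, 54, 72, 77, 53, 51, 131, 54, 44, 130, 50, 37, 204, 255, 122, 126, 114, 99, 216, 183, 130, 135, 135, 135, 132, 139, 173]
350 new [58, 51, 43, 48, 68, 85, 111, 112, 65, 41, 38, 38, 56, 107, 43, 40, 102, 38, 44, 127, 42, 30, 179, 236, 119, 121, 174, 137, 140, 137, 131, 135, 142, 174]
352 old [241, 247, 246, 234, 248, 131, 61, 61, 57, 53, 146, 53, 58, 130, 66, 52, 98, 67, 43, 53, 255, 192, 133, 116, 101, 219, 181, 129, 130, 134, 136, 134, 134, 171]
352 new [51, 107, 190, 234, 229, 226, 230, 156, 107, 43, 45, 48, 44, 133, 43, 41, 97, 62, 36, 92, 60, 34, 126, 229, 150, 133, 172, 135, 131, 137, 135, 133, 135, 174]
354 old [241, 244, 243, 248, 225, 210, 65, 62, 64, 53, 130, 55, 54, 102, 67, 53, 118, 70, 48, 76, 253, 189, 138, 121, 104, 222, 179, 140, 133, 131, 132, 132, 146, 170]
354 new [137, 227, 225, 223, 223, 223, 227, 173, 138, 48, 50, 48, 42, 95, 58, 46, 93, 63, 44, 92, 62, 28, 131, 236, 136, 121, 184, 141, 133, 130, 134, 132, 150, 174]
356 old [245, 240, 242, 248, 222, 229, 72, 65, 60, 58, 156, 58, 59, 108, 54, 54, 95, 53, 42, 153, 255, 13
[... 200 characters left out ...]
, 135, 127, 126, 120, 176, 176]
358 old [245, 240, 246, 242, 243, 146, 69, 64, 64, 71, 99, 60, 62, 86, 58, 59, 92, 55, 123, 251, 210, 130, 123, 120, 137, 159, 129, 129, 127, 123, 118, 171, 171, 169]
358 new [221, 220, 220, 220, 223, 227, 174, 129, 130, 57, 51, 46, 86, 77, 47, 89, 85, 48, 88, 42, 38, 157, 255, 126, 129, 131, 128, 125, 125, 123, 123, 172, 172, 174]
360 old [239, 246, 237, 239, 187, 74, 71, 71, 67, 98, 56, 64, 208, 64, 62, 85, 63, 112, 254, 221, 125, 120, 116, 164, 113, 117, 117, 120, 119, 142, 170, 170, 168, 171]
360 new [175, 220, 219, 222, 200, 146, 129, 81, 58, 54, 48, 55, 86, 49, 86, 75, 40, 55, 70, 139, 255, 253, 132, 121, 108, 121, 117, 114, 113, 130, 148, 173, 172, 170]
```

View pics/s35.png

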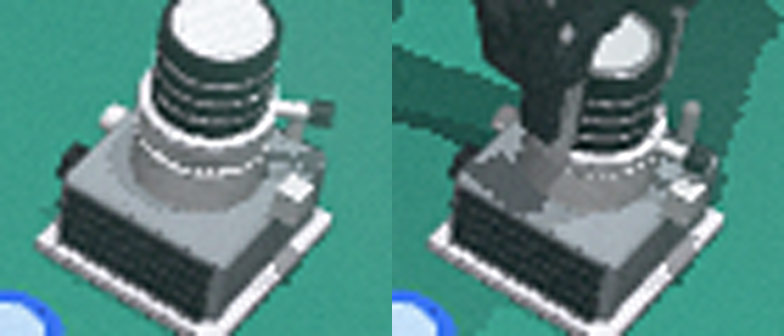

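Height shift is 2.7 px ≈ 9.1 mm, so the lens is down at ~48 mm: fully in the thread. One more regrip: this time keep turning clockwise while the pads loosen, so that they drag the lens against the stop to the last and nothing flicks it back.

carry_out(
  delta_rot=[
    [0,0,0],
    [0,0,0],
    [0,0,0],
    [0,0,0],
    [0,0,0.02],
    [0,0,0.04],
    [0,0,0.06],
    [0,0,0.06],
  ],
  travel=[
    [0.001,-0.0003,-0.0003],
    [0.001,-0.0003,-0.0003],
    [0.001,-0.0003,-0.0003],
    [0.001,-0.0003,-0.0003],
    [0.001,-0.0003,-0.0003],
    [0.001,-0.0003,-0.0003],
    [0.001,-0.0003,-0.0003],
    [0.001,-0.0003,-0.0003],
  ],
  hand=[-0.04,0,0.05,0.15,0.15,0.15,0.15,0.15],
)

```text
time_s: 21.2
tcp_pos: [597.3, 228.4, 74.9]
tcp_rot: [0.982, -0.187, -0.0, 0.0]
wrist_force: [-0.9, -0.7, -2.0]
width: 42.5
```

```bash
python3 st.py w36
```

```text
21.25 [597.25303796 228.39115013  74.88169402] [-0.66681246 -1.20898363 -2.61667066] [-0.12233319  0.11005756  0.38486264] 42.53190378826678 -21.50149702268116
```

carry_out(
  delta_rot=[
    [0,0,0.01],
    [0,0,0.02],
    [0,0,0.035],
    [0,0,0.05],
    [0,0,0.07],
    [0,0,0.09],
    [0,0,0.11],
    [0,0,0.13],
    [0,0,0.15],
    [0,0,0.17],
    [0,0,0.18],
    [0,0,0.18],
  ],
  travel=[
    [0,0,0.0003],
    [0,0,0.0003],
    [0,0,0.0003],
    [0,0,0.0003],
    [0,0,0.0003],
    [0,0,0.0003],
    [0,0,0.0003],
    [0,0,0.0003],
    [0,0,0.0003],
    [0,0,0.0003],
    [0,0,0.0003],
    [0,0,0.0003],
  ],
  hand=[0.06,0.03,0.02,0.01,0.0,-0.01,-0.02,-0.03,-0.04,-0.05,-0.07,-0.1],
)

```text
time_s: 22.25
tcp_pos: [597.8, 228.8, 75.2]
tcp_rot: [0.962, -0.275, 0.0, -0.0]
wrist_force: [0.4, -0.7, -0.1]
width: 47.0
```

```bash
python3 st.py w37
```

```text
22.3 [597.71502079 228.72755071  75.17428719] [-0.06611434  0.10070622 -0.11004628] [0.01207092 0.01352848 0.02212124] 47.1733426324834 -31.829790329889857
```

View pics/w37.png

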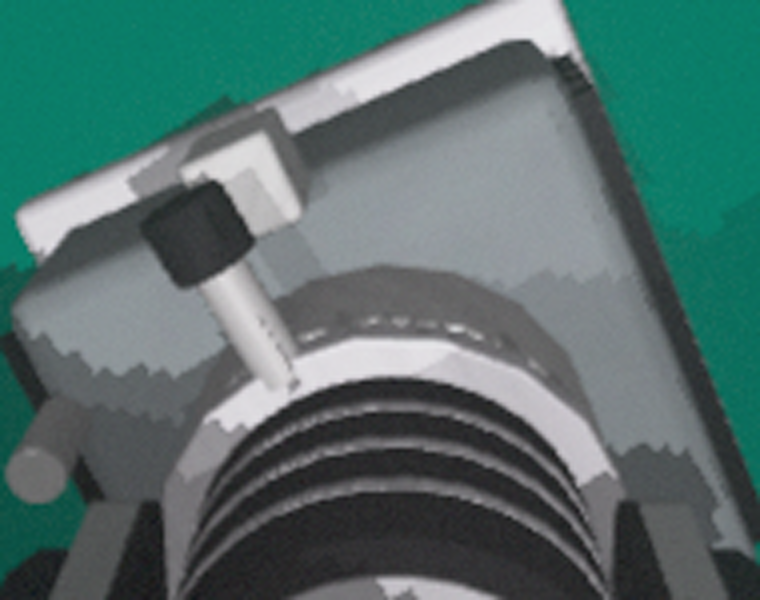

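Run:
```python
from ov import *
w=snapshot("wrist");s=sense()
P=lambda x,y:(180+x/4-.4,140+y/4-.4)
r=lambda p,z:ray(w,*P(*p),z)[:2]
an=lambda d:np.degrees(np.arctan2(d[1],d[0]))
b=r((243,183),60);p=r((38,475),60);d=p-b;print("sep",np.hypot(*d),"yaw",an(d)-120)
m=(b+p)/2;A=m+36.4*np.array([-d[1],d[0]])/np.hypot(*d);print("axis",A)
print("rod",an(r((220,270),69.5)-r((281,378),69.5)),"head",r((198,233),69.5),an(r((198,233),69.5)-A),np.hypot(*(r((198,233),69.5)-A)))
e=r((20,215),4)-r((525,5),4);print("foot",an(e)-90,np.hypot(*e))
overlay(w,(180,370,140,290),4,(596.8,228.2),-8.5,-8.5,48,"pics/o38.png",A=A)
```

```text
sep 42.746085909134266 yaw -7.345305315689615
axis [596.66873304 225.79408888]
rod -5.036076640067355 head [637.98686218 224.93592226] -1.189847129437247 41.32704012507029
foot -9.232391093293316 80.43221133066722
```

View pics/o38.png

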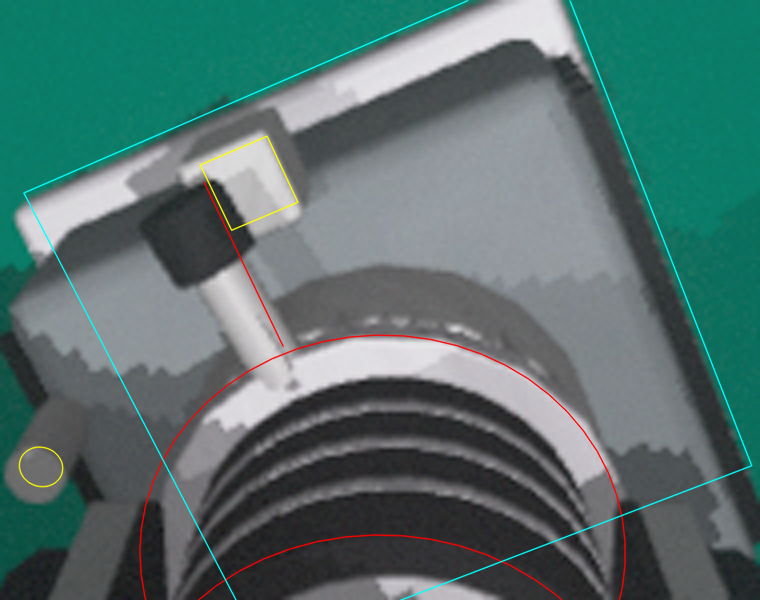

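carry_out(
  delta_rot=[
    [0,0,0],
    [0,0,0],
    [0,0,0],
    [0,0,0.02],
    [0,0,0.04],
    [0,0,0.05],
    [0,0,0.05],
  ],
  travel=[
    [0,0,0],
    [0,0,0],
    [0,0,0],
    [0,0,0],
    [0,0,0],
    [0,0,0],
    [0,0,0],
  ],
  hand=[-0.03,0.02,0.15,0.15,0.15,0.15,0.15],
)

```text
time_s: 22.93
tcp_pos: [597.5, 228.4, 75.2]
tcp_rot: [0.955, -0.298, 0.0, 0.0]
wrist_force: [-2.3, -1.6, 5.1]
width: 42.5
```

```bash
python3 st.py w39
```

```text
22.9833 [597.53161544 228.46989469  75.13293463] [-2.3967268  -1.31798995  5.31215137] [-0.23225085  0.43172052  0.3799595 ] 42.86575215870142 -34.66086282359926
```

carry_out(
  delta_rot=[
    [0,0,0],
    [0,0,0],
    [0,0,0],
  ],
  travel=[
    [0.0008,-0.0005,0],
    [0.0016,-0.001,0],
    [0.0016,-0.001,0],
  ],
  hand=[0.15,0.15,0.15],
)

```text
time_s: 23.23
tcp_pos: [597.9, 228.4, 75.1]
tcp_rot: [0.955, -0.298, -0.002, 0.001]
wrist_force: [-8.4, -2.4, 10.5]
width: 42.6
```

```bash
python3 st.py w40
```

```text
23.2833 [597.81788093 228.40819417  75.0629376 ] [-8.78664875 -1.41380302  9.90386047] [-0.38093472  1.51216423  0.35161585] 42.701900429596215 -34.640269964721405
```

carry_out(
  delta_rot=[
    [0,0,0],
    [0,0,0],
    [0,0,0],
    [0,0,0],
  ],
  travel=[
    [-0.0008,0.0005,0],
    [-0.0016,0.001,0],
    [-0.003,0.002,0],
    [-0.003,0.002,0],
  ],
  hand=[0.15,0.15,0.15,0.15],
)

```text
time_s: 23.62
tcp_pos: [597.2, 228.5, 75.2]
tcp_rot: [0.955, -0.298, 0.002, -0.001]
wrist_force: [4.8, 0.2, 0.4]
width: 42.6
```

```bash
python3 st.py w41
```

```text
23.6667 [597.18287807 228.49844761  75.2451705 ] [ 5.32800657 -0.41080867  0.74895936] [-0.0216264  -0.96498723  0.29865197] 42.63635333343803 -34.684270131787414
```

Side probing shows the lens, under stop torque, pinned laterally (±0.3 mm for ±6 N, about (597.4,228.4)): it is centred and on a symmetric solid stop, and torque hardly depends on side position. So this is home. Release with drag, centred, and withdraw.

carry_out(
  delta_rot=[
    [0,0,0],
    [0,0,0.01],
    [0,0,0.02],
    [0,0,0.035],
    [0,0,0.05],
    [0,0,0.06],
    [0,0,0.07],
    [0,0,0.08],
    [0,0,0.09],
    [0,0,0.1],
    [0,0,0.1],
    [0,0,0.1],
  ],
  travel=[
    [0.0008,-0.0006,0],
    [0.0008,-0.0006,0],
    [0.0008,-0.0006,0],
    [0.0008,-0.0006,0],
    [0.0008,-0.0006,0],
    [0.0008,-0.0006,0],
    [0.0008,-0.0006,0],
    [0.0008,-0.0006,0],
    [0.0008,-0.0006,0],
    [0.0008,-0.0006,0],
    [0.0008,-0.0006,0],
    [0.0008,-0.0006,0],
  ],
  hand=[0.1,0.06,0.03,0.02,0.01,0.0,-0.01,-0.02,-0.04,-0.08,-0.4,-1],
)

```text
time_s: 24.67
tcp_pos: [595.8, 228.2, 74.0]
tcp_rot: [0.938, -0.346, -0.001, 0.001]
wrist_force: [0.3, 0.8, 0.7]
width: 68.7
```

carry_out(
  delta_rot=[
    [0,0,0],
    [0,0,0],
    [0,0,0],
    [0,0,0],
    [0,0,0],
    [0,0,0],
    [0,0,-0.1],
    [0,0,-0.2],
    [0,0,-0.3],
    [0,0,-0.4],
    [0,0,-0.5],
    [0,0,-0.5],
  ],
  travel=[
    [0,0,0],
    [0,0,0],
    [0,0,0],
    [0,0,-0.01],
    [0,0,-0.03],
    [0,0,-0.05],
    [0,0,-0.08],
    [0,0,-0.11],
    [0,0,-0.13],
    [0,0,-0.14],
    [0,0,-0.14],
    [0,0,-0.14],
  ],
  hand=[-1,-1,-1,-1,-1,-1,-1,-1,-1,-1,-1,-1],
)

```text
time_s: 25.67
tcp_pos: [597.5, 228.6, 217.2]
tcp_rot: [0.995, -0.101, 0.002, -0.0]
wrist_force: [-0.4, -0.2, -0.8]
width: 85.5
```

Run:
```python
from h import *
import pickle
for _ in range(7): w=snapshot("wrist")
s=sense();print(s["time_s"],s["tcp_pos"],s["wrist_force"],s["width"])
pickle.dump(w,open("w42.pkl","wb"))
im=w["color"];cv2.imwrite("pics/w42f.png",im[:,:,::-1])
cv2.imwrite("pics/w42.png",cv2.resize(im[125:245,205:345,::-1],None,fx=5,fy=5,interpolation=cv2.INTER_CUBIC))
```

```text
26.0167 [596.51184051 228.39558495 214.31086388] [-0.87774916 -0.08825008  0.08439059] 85.60025697930715
```

View pics/w42.png

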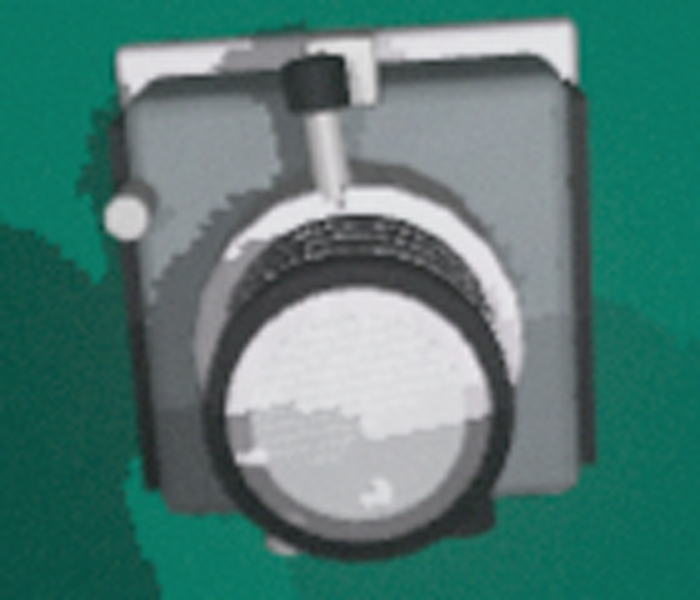

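View pics/w42f.png

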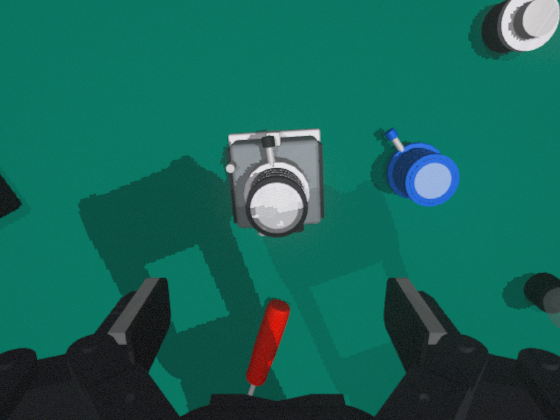

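Run:
```python
from ov import *
import pickle
w=pickle.load(open("w42.pkl","rb"))
P=lambda x,y:(205+x/5-.4,125+y/5-.4)
r=lambda p,z:ray(w,*P(*p),z)[:2]
an=lambda d:np.degrees(np.arctan2(d[1],d[0]))
b=r((343,70),60);p=r((127,217),60);d=p-b;print("sep",np.hypot(*d),"yaw",an(d)-120)
m=(b+p)/2;A=m+36.4*np.array([-d[1],d[0]])/np.hypot(*d);print("axis",A)
q=r((335,190),69.5)
print("rod",an(r((321,110),69.5)-q),an(r((316,82),69.5)-q),"head about axis",an(r((316,82),69.5)-A))
c=r((360,407),108);print("lens top",c, "head about lens",an(r((316,82),69.5)-c))
e=r((118,47),4)-r((576,20),4);print("foot",an(e)-90,np.hypot(*e))
e=r((150,90),44)-r((545,65),44);print("box",an(e)-90)
```

```text
sep 42.19340859032256 yaw -7.989094995676027
axis [596.36915791 226.60290643]
rod -2.2599825599573373 -2.2088443013596444 head about axis -2.466976886669346
lens top [597.35962931 226.50893069] head about lens -2.3950935481621403
foot -8.556894754634286 85.70283385776702
box -8.289302061045888
```

Run:
```python
from h import *
t=snapshot("top");cv2.imwrite("pics/t43.png",t["color"][:,:,::-1]);print(sense()["time_s"],sense()["wrist_force"])
```

```text
26.0667 [-0.65922635 -0.2158919   0.21850621]
```

View pics/t43.png

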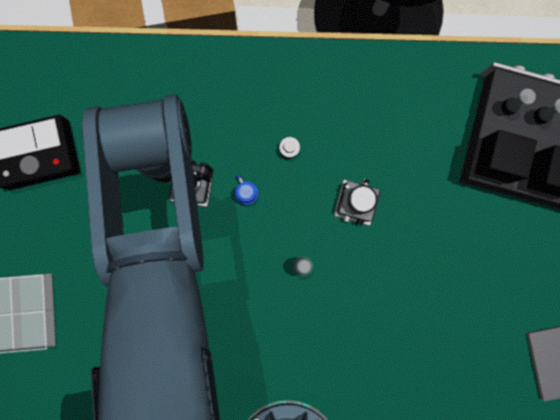

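The other lens (363,200), blue lens (246,192), spare lens (289,147) and valve (303,266) are where they began, and the gripper is clear. I hand in.

```bash
python3 -c "
from rig import *
print(job_done())"
```

```text
the job is handed in; nothing more can be done
None
```

I handed the job in at 26.1 s, but one check disagrees: the lens came to rest about 6° anticlockwise of the block instead of exactly on it.

**What I did:** I gripped the tall lens and turned it 30° anticlockwise to the pin. I lowered it 7 mm into the start of the thread without lifting it. Then I turned it about 60° clockwise until the moment rose to 1.3 N·m at the stop, let go and withdrew. It had turned back a few degrees, so I regripped it four more times, pressed it to the stop and let go more gently each time. One of those regrips included about 7° of anticlockwise backing-off to feel for the contact. Each time it turned back to much the same angle.

**What the last checks showed:**
- **Height:** the scene camera showed the lens down about 9 mm from its start. That puts its origin near 48 mm, the fully home height. I took this before the last two regrips and did not repeat it.
- **Angle:** in the final wrist picture the lock screw points about -2.3° and the camera about -8.3°. The screw head overlaps the block but is not centred on it, although it was centred while I held it under torque. The stop behaved like a spring, so I take this as its rest angle, but I could not confirm that.
- **Starting angle:** I measured about 30° at the start, where the task says at most 25°, so my angles may read about 5° high. Other pictures argue against that.
- **Other objects:** the final top picture shows the other lens, the spare lens, the valve and the blue lens where they began. The arm hid the screwdriver there; the last wrist picture shows it on the bench, but I did not measure its position.
- **Forces:** the highest wrist force I read was about 13 N, and the gripper ended clear of everything.

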